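Fit and latch the hold-down plate of a vial shaker

ROBOT

A 6-joint arm with a two-finger parallel gripper is mounted at the origin on a cart in front of the work surface, level with it; the furniture and walls round the work are solid. World frame = base frame: x ahead of the robot, y to its left, z up, the work surface at z = 0. Lengths are in mm, angles in rad, forces in N, time in s.
With the tool pointing down it reaches from about 300 to 875 mm from the base axis. Payload 6.4 kg.
Tool frame: the origin (TCP) lies on the centre line of the jaws, within the pads' length; the fingertips stand 8 mm ahead of it and the grasp point (between the pads) lies 11 mm behind it (env.tcp_to_tips is the distance from the TCP to the fingertips, in mm); z points along the fingers, y is the direction in which the jaws open and shut (so a half turn about z gives the same grasp; the last joint's range is limited). The gripper opens to 85 mm and grips with 20 to 120 N. Pads are 22 mm wide; open, the fingers measure 114 mm over their backs; the gripper's body (76 mm by 85 mm) begins 54 mm behind the grasp point. The pads swing forward as they close: fully open they stand 13 mm farther back than shut.
Start: joints at [1.007, 0.181, 1.607, -0, 1.354, -0.206], TCP at [201.363, 538.604, 239.288] pointing down, gripper open.
Joint ranges: [-2.99, 2.99], [-0.89, 2.07], [0.3, 2.58], [-1.14, 4.28], [0, 2.63], [-3.12, 3.12]. Speed limits (rad/s): [2.57, 2.57, 3.01, 3.14, 3.14, 3.14].

INTERFACE

Orientations are given as a unit quaternion [x, y, z, w].
In Python, from bench import env gives the robot as it stands.
- The arm moves only by the tool drive_tool, never from a script. Its argument "targets" is a list of rows, each a list of 7 numbers: the finger opening in cm, from 0 to 8.54, then the shift along the tool's x, y, z in cm, then the turn, a rotation vector about the tool's x, y, z in degrees. A call has 1 to 12 rows; each row shifts and turns the pose as measured when the row begins, along the tool's axes as they then stand; what a row does not reach is not made up. A row lasts 1/8 s, in which the tool goes at most 62.5 mm and 10.7 degrees, less where a joint would pass 70% of its speed; a pose out of reach is approached as far as the arm can. A call is refused whole if a number of a shift passes 6.25 or a number of a turn 10.7, either way. A call with a gripper value outside its range is refused whole. The fingers move at their own pace and stop on an object; "squeeze" is the grip in N (left out, the last holds). Time passes only in rows, so rows that do not move let the fingers close. It gives the time, the measured TCP pose, the force and the opening at its end, in the units of the state.
- env.sense(): the state, without advancing time (a new reading comes with each control period).
- env.grab_frame(name): name is "scene" or "top" or "wrist"; returns the picture (480x640x3 uint8, blue, green, red); there is no depth.
- env.calibration(name): a dict with "vfov" (degrees; the focal length in pixels is half the picture's height over the tangent of half this angle, whatever the lens; pixels are square), "cx", "cy" (the principal point, pixels), "R" (3x3) and "t" (3): a world point X has camera coordinates R X + t. Camera axes: x right, y down, z forward; pixel columns grow to the right and rows downward; lengths in mm; the calibration is good to about 2 mm. A picture is of the moment at which its call begins: read the wrist's pose just before it. calibration takes no time and is no camera call; for the wrist camera it gives the pose at the moment of the call.
- env.job_done(): hands the job in, once; it reports no verdict.
The state is a dict: "t": time; "joint_positions": joint angles; "qd": joint speeds; "tau": joint torques, N m; "position": TCP position; "eef_rot": TCP orientation; "force": force on the tool from outside, world axes, zero at the start; "torque": the same for the moment, N m; "width": finger opening in mm.
Only numpy, scipy, OpenCV 4.12 (cv2) and the standard library are available. Lean on these libraries where they do the work, as an engineer would, in place of code of your own. Each camera call takes 0.05 s, during which the arm holds its last target.

TASK

Fit the aluminium hold-down plate on the vial shaker so that the vials cannot jump out: hook its front edge (the one away from the black press pad) under the shaker's front lip, then press the pad end down until the sprung catch on the tower snaps over the plate's rear edge and the plate stays level in its recess by itself. The shaker's head gives on its soft mounts, so go by feel and never hammer or force it, and leave the other things on the bench where they are.

Things in the scene. Friction and masses are not known exactly. Their poses are not given: they have to be found in the camera images.
- cover_grip (a point): Centre of the grip of the loose hold-down plate, 19 mm above the plate's underside: a black upright fin in the plate's middle, 56 mm long (x), 14 mm wide (y; grasp across it), top 33 mm above the underside; its black foot is 68 x 22 mm, 2.5 mm high. x runs along the plate from its plain front edge to the end with the press pad, z up out of the plate.
- cover: The whole hold-down plate: aluminium, 150 (x) x 90 (y) x 5 mm, two rows of dark dots, 0.22 kg (varies by a quarter). Lies flat on the bench at the start. Origin at the centre of its underside, axes as the grip's.
- cover_front (a point): Middle of the lower edge of the plate's plain front end: 75 mm towards -x from the plate's centre, at its underside. Same axes. This end goes under the lip.
- cover_pad (a point): Top centre of the black ribbed press pad on the plate's rear end: 54.5 mm from the plate's centre towards +x, 6.5 mm above its underside. The pad is 25 mm (x) x 64 mm (y), 1.5 mm high; behind it a bare strip of 8 mm runs to the rear edge, over which the catch snaps. Same axes.
- shaker: Vial shaker, a white bench instrument 218 mm long, 140 mm wide: a dark foot plate fixed to the bench (this body; origin on the bench under the recess's centre), and on four soft rubber mounts the white head with display, knob and grey lip at the front (facing the robot), the recess on top and a tower at the rear. x from front to tower, z up.
- shaker_seat (a point): Centre of the recess floor in the head's top, 72 mm above the bench at rest; axes as the shaker's. The recess holds the plate: x from -76 mm (front wall) to +76 mm (tower's face), 100 mm wide, narrowed to about 94 mm at the floor by bevels; shoulders 5 mm high, so a fitted plate lies flush. The well in its middle holds a rack of vials, all below the floor.
- shaker_lip (a point): Middle of the inner lower edge of the grey lip, 64 mm in front of the recess's centre and 10 mm above its floor. The lip is 112 mm wide, 5 mm thick and overhangs the recess by 12 mm. The recess is only 2 mm longer than the plate, so the front edge enters under the lip only while the plate's rear end is raised by more than 21 degrees (28 is good).
- shaker_tower (a point): Middle of the upper front edge of the tower, 76 mm behind the recess's centre and 90 mm above its floor. The tower is as wide as the shaker and 42 mm deep. It stands close behind the press pad: a tool that presses the pad must lean away from it, towards the lip, by about 30 degrees.
- catch (a joint): Sprung steel catch in the tower's face (orange tab on top): 0 = out, grows (m, to 0.009) as it is pushed back, against 2 to 4 N. Its nose stands out 5 mm, is 30 mm wide, underside 7 mm and sloped top up to 19 mm above the recess floor. The plate's rear edge pushes it back on the way down and it snaps over the plate when that edge is within 2 mm of the floor.
- buffers (a joint): Two sprung black pins at the recess's rear (70 mm behind its centre, 37 mm to either side): 0 = up, 11 mm above the floor; grows (m) to 0.011 as they are pressed down, against 3 N (up) to 4.7 N (down) together. They lift the plate's rear end again unless the catch holds it; with the catch some 10 to 20 N on the pad are needed.
- head (a joint): Sink of the shaker's head, with all on it, on its soft mounts: 0 at rest, grows (m) as it is pressed down, 1.8 N per mm, to a hard stop at 0.014. The head yields under the pressing tool, so the pad must be followed down by feel, well past the height measured before, until the catch has snapped.
- notebook: Bystander, not to be moved: dark-blue hard-bound notebook, 211x150x15 mm; origin under its centre.
- marker: Bystander, not to be moved: white marker, 17x128x19 mm; origin under its centre.
- screwdriver: Bystander, not to be moved: orange-handled screwdriver, 23x192x24 mm; origin under its centre.
- septa_jar: Bystander, not to be moved: small jar with the green lid, 45x45x45 mm; origin under its centre.
- tape_roll: Bystander, not to be moved: roll of green tape, 69x69x19 mm; origin under its centre.
- liner_box: Bystander, not to be moved: small white carton with the blue band, 52x88x30 mm; origin under its centre.

How it is judged:
By the outcome, as a careful person would: the job done as asked, in the order asked, and still so for the second after the job is handed in, with the robot touching nothing.
It also fails if it takes over 58 s, if anything falls off the work surface, if the arm or the gripper's body presses on something with over 40 N, if the wrist force passes 120 N, or if a joint passes its speed limit or range.

## Working session

There is one attempt and no reset: what is moved stays moved. The work goes in short steps, Python scripts to look and compute and a tool call to move; the robot and the scene stay as the last step left them, time stands still between calls to the robot, and variables do not carry over. Pictures are saved under pics/ and viewed, and the job is handed in when it is done.

Besides the shell and the picture viewer there is one more tool, called as a command line: name --pt "numbers of a row" for each row, then --argument value for the rest. drive_tool: Moves the arm, as the interface text tells. Its arguments: {"type":"object","properties":{"targets":{"type":"array"},"squeeze":{"type":"number"}},"required":["targets"]}

```bash
mkdir -p pics; ls
python3 - <<'E'
from bench import env
import cv2
s=env.sense();print(s)
for n in("scene","top","wrist"):
    c=env.calibration(n);print(n,c)
    cv2.imwrite(f"pics/{n}0.png",env.grab_frame(n))
E
```

```text
pics
{'t': 0.0, 'joint_positions': array([ 1.00672578e+00,  1.81512423e-01,  1.60802513e+00, -2.26135353e-05,
        1.35378718e+00, -2.06300813e-01]), 'qd': array([ 1.14011379e-03, -2.38741709e-03,  1.52207861e-03, -5.64994939e-05,
       -2.22253160e-05, -1.80374010e-03]), 'tau': array([ 1.14994331e-03, -4.44867110e+01, -3.51338089e+01, -1.58944144e-04,
        9.37525911e-03,  3.46009642e-06]), 'position': array([201.05115102, 538.1260169 , 238.39195487]), 'eef_rot': array([ 1.77929873e-01,  9.84042789e-01, -8.06729015e-04, -3.15166474e-04]), 'force': array([-0.23613995,  0.30233336,  0.46858436]), 'torque': array([ 0.04877205, -0.03056964, -0.04338744]), 'width': 85.36073181124614}
scene {'vfov': 54.68923582656665, 'cx': 324.400810597715, 'cy': 241.84861943566412, 'R': array([[ 0.32201092, -0.94672154,  0.00522438],
       [-0.74698879, -0.25745786, -0.61296264],
       [ 0.58164999,  0.19347811, -0.79009462]]), 't': array([-96.81674285, 505.62188589, 894.57811371])}
top {'vfov': 45.8538907493564, 'cx': 314.78981544221267, 'cy': 241.77641308859015, 'R': array([[-0.00875622, -0.99981343, -0.017217  ],
       [-0.98602476,  0.01149749, -0.16620161],
       [ 0.16636855,  0.01552109, -0.98594148]]), 't': array([ 121.54617764,  543.07249724, 1496.40925735])}
wrist {'vfov': 58.454915297200095, 'cx': 325.95089502347304, 'cy': 235.54397186238782, 'R': array([[ 0.35018279,  0.93667981, -0.00171813],
       [ 0.89999107, -0.33595702,  0.27775702],
       [ 0.25959217, -0.09881203, -0.96064983]]), 't': array([-574.29154297,  -35.3622467 ,  379.77672972])}
```

View pics/scene0.png

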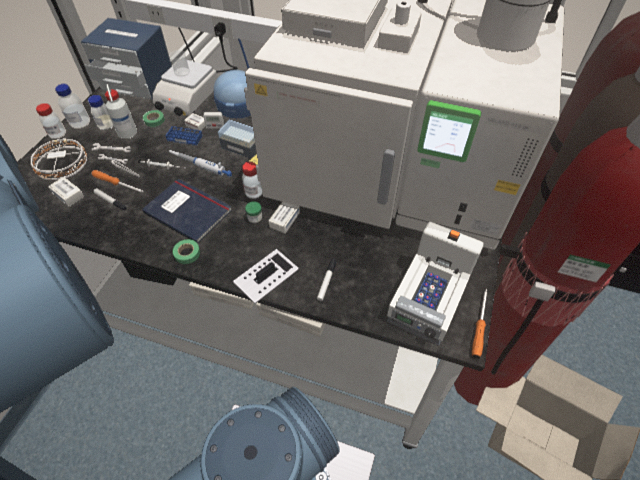

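View pics/top0.png

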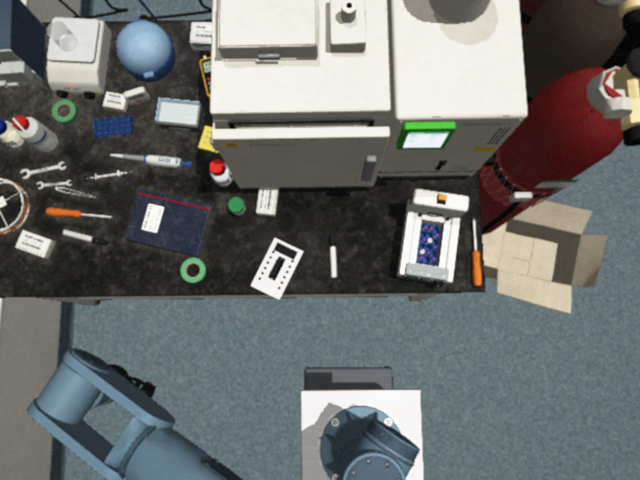

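View pics/wrist0.png

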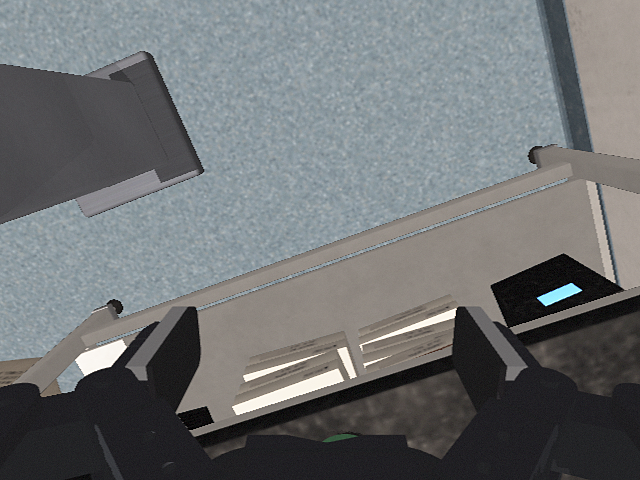

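```bash
cat > h.py <<'E'
import numpy as np, cv2
from bench import env
def K(c):
    f=240/np.tan(np.radians(c["vfov"])/2); return np.array([[f,0,c["cx"]],[0,f,c["cy"]],[0,0,1]])
def back(c,uv,z):
    R,t=c["R"],c["t"]; C=-R.T@t
    d=R.T@(np.linalg.inv(K(c))@np.array([uv[0],uv[1],1.0]))
    return C+d*(z-C[2])/d[2]
def proj(c,X):
    p=c["R"]@np.asarray(X,float)+c["t"]; q=K(c)@p; return q[:2]/q[2]
def crop(img,x0,y0,w,h,s,fn):
    cv2.imwrite(fn,cv2.resize(img[y0:y0+h,x0:x0+w],None,fx=s,fy=s,interpolation=cv2.INTER_CUBIC))
E
python3 - <<'E'
from h import *
a=cv2.imread("pics/top0.png");crop(a,240,180,260,130,3,"pics/t1.png")
a=cv2.imread("pics/scene0.png");crop(a,225,215,270,150,2.9,"pics/s1.png")
E
```

```text
(no output)
```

View pics/t1.png

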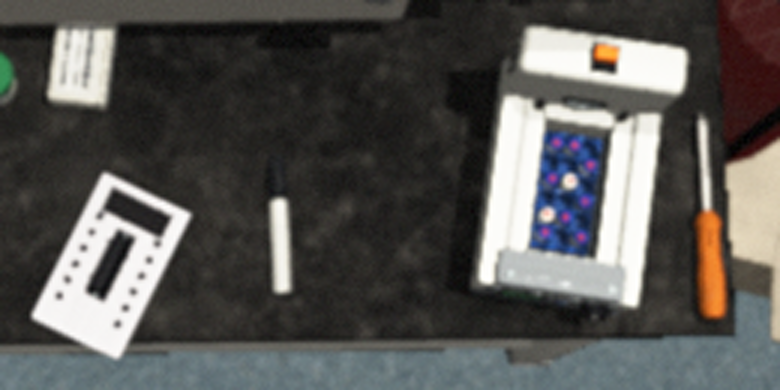

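View pics/s1.png

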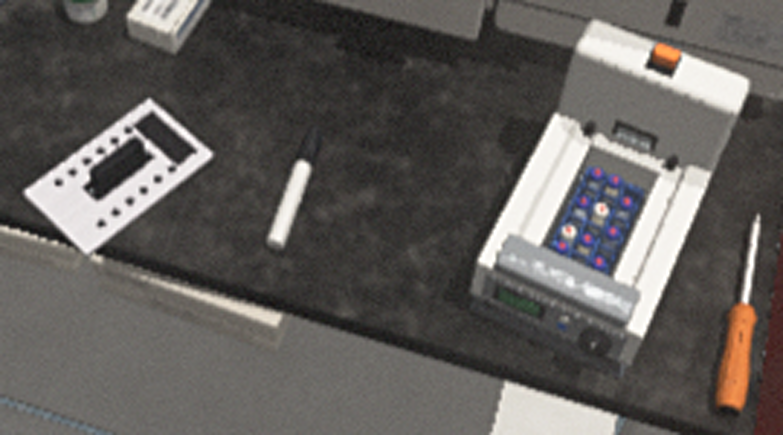

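```bash
cat > fit.py <<'E'
from h import *
from scipy.optimize import least_squares
def T(p,P):
    x,y,a=p; P=np.asarray(P,float); c,s=np.cos(a),np.sin(a)
    return np.stack([x+c*P[:,0]-s*P[:,1],y+s*P[:,0]+c*P[:,1],P[:,2]],1)
def fit(obs,p0):
    # obs: list of (calib,P,uv)
    def r(p): return np.concatenate([(proj(c,T(p,[P])[0])-uv) for c,P,uv in obs])
    s=least_squares(r,p0,loss="soft_l1"); return s.x,r(s.x).reshape(-1,2)
def wire(img,c,p,segs,s,x0,y0,col=(0,255,0)):
    for A,B in segs:
        q=[(proj(c,v)-[x0,y0]+.5)*s-.5 for v in T(p,[A,B])]
        cv2.line(img,*[tuple(int(round(k)) for k in v) for v in q],col,1)
def box(x0,x1,y0,y1,z0,z1):
    import itertools
    V=list(itertools.product((x0,x1),(y0,y1),(z0,z1)))
    return [(a,b) for i,a in enumerate(V) for b in V[i+1:] if sum(k!=l for k,l in zip(a,b))==1]
PL=box(-75,75,-45,45,0,5)+box(-28,28,-7,7,5,33)+box(42,67,-32,32,5,6.5)
SH=box(76,118,-70,70,72,162)+box(-76,76,-50,50,72,77)+box(-76,-64,-56,56,82,87)
E
python3 - <<'E'
from fit import *
ct,cs=env.calibration("top"),env.calibration("scene")
U=lambda x,y:np.array([240+(x+.5)/3-.5,180+(y+.5)/3-.5])
S=lambda x,y:np.array([225+(x+.5)/2.9-.5,215+(y+.5)/2.9-.5])
# y left => image left in top is +y
top=dict(zip(["RL","RR","FL","FR"],[U(105,172),U(191,213),U(32,318),U(118,358)]))
sc=dict(zip(["RL","RR","FL","FR"],[S(152,98),S(214,155),S(25,192),S(90,253)]))
M=dict(RL=(75,45,5),RR=(75,-45,5),FL=(-75,45,5),FR=(-75,-45,5))
for o in ([(ct,M[k],top[k]) for k in M],[(cs,M[k],sc[k]) for k in M],[(ct,M[k],top[k]) for k in M]+[(cs,M[k],sc[k]) for k in M]):
    p,r=fit(o,[430,130,0]);print("plate",p,np.degrees(p[2]),r.round(1).tolist())
pp=p
# shaker: tower top, recess shoulders, lip
o=[(ct,(76,70,162),U(512,72)),(ct,(118,70,162),U(525,27)),(ct,(118,-70,162),U(688,50)),(ct,(76,-70,162),U(681,97)),
]
o2=[(cs,(76,70,162),S(572,58)),(cs,(76,-70,162),S(728,108)),(cs,(118,-70,162),S(748,75)),(cs,(118,70,162),S(592,20))]
for q in (o,o2,o+o2):
    p,r=fit(q,[450,-230,0]);print("shaker",p,np.degrees(p[2]),r.round(1).tolist())
for n,c,x0,y0,w,h,s in(("top",ct,240,180,260,130,3),("scene",cs,225,215,270,150,2.9)):
    a=cv2.imread(f"pics/{n}0.png");a=cv2.resize(a[y0:y0+h,x0:x0+w],None,fx=s,fy=s,interpolation=cv2.INTER_CUBIC)
    wire(a,c,pp,PL,s,x0,y0);wire(a,c,p,SH,s,x0,y0);cv2.imwrite(f"pics/{n}_w.png",a)
E
```

```text
plate [479.01603678 222.50731553   5.82303627] 333.6354023361782 [[-0.2, -0.0], [-0.0, 0.1], [-0.1, -0.5], [0.4, 0.4]]
plate [ 4.82958859e+02  2.21798307e+02 -4.62752973e-01] -26.51379229552036 [[-0.2, -0.1], [0.9, -0.4], [-0.1, -0.1], [-0.3, 0.5]]
plate [ 4.80924938e+02  2.22085348e+02 -4.62563732e-01] -26.502949623979735 [[0.0, -0.7], [0.2, -0.5], [0.0, -1.3], [0.4, -0.3], [-0.6, 0.4], [0.5, 0.2], [-0.6, 0.5], [-0.8, 1.1]]
shaker [ 532.52882439 -188.25894882   24.96392881] 1430.3277607334433 [[1.3, 0.2], [-0.9, -0.6], [-0.3, -0.0], [0.1, 0.3]]
shaker [ 5.33190718e+02 -1.95421602e+02 -9.50008137e-02] -5.443145676229395 [[-1.2, -0.9], [3.8, 1.5], [0.9, -0.2], [-3.0, -0.2]]
shaker [ 5.32583706e+02 -1.89377413e+02 -1.55571693e-01] -8.913601440829195 [[1.3, 0.5], [-1.1, -0.4], [-0.4, -0.5], [0.2, -0.1], [-1.3, -2.0], [2.7, 3.1], [0.9, 1.6], [-2.1, -0.8]]
```

View pics/top_w.png

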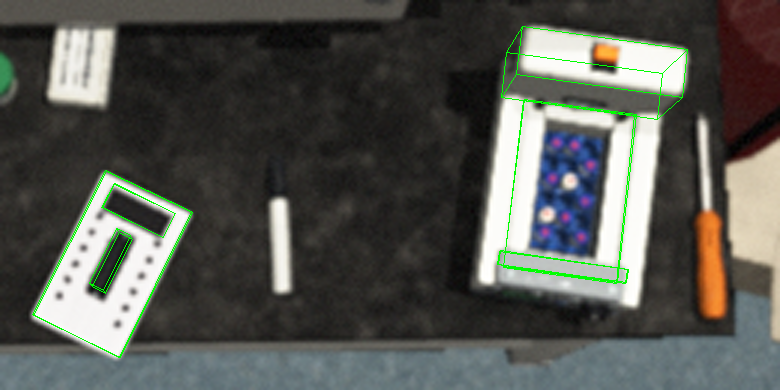

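View pics/scene_w.png

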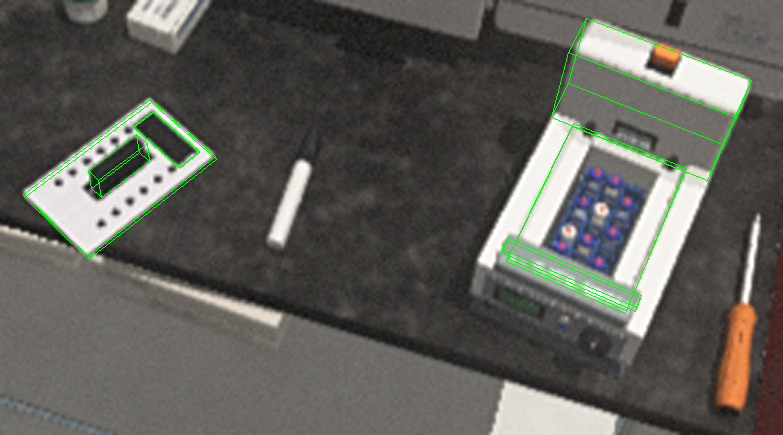

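```bash
cat >> h.py <<'E'
from scipy.spatial.transform import Rotation as Ro
def tool():
    s=env.sense(); return s["position"],Ro.from_quat(s["eef_rot"]),s
def camtool():
    p,R,s=tool();c=env.calibration("wrist");C=-c["R"].T@c["t"]
    return R.inv().apply(C-p), R.inv().as_matrix()@c["R"].T
def Rtool(yaw,lean):
    """tool z down, tool y = object's -y or +y; lean: body leans to object's -x by lean deg. tool x = object's -x"""
    a=np.radians(yaw)
    base=np.stack([[-np.cos(a),-np.sin(a),0],[-np.sin(a),np.cos(a),0],[0,0,-1]],1)
    # lean about object y: plate x axis goes up
    return Ro.from_rotvec(np.radians(-lean)*np.array([-np.sin(a),np.cos(a),0]))*Ro.from_matrix(base)
def plan(P,R):
    p,R0,s=tool(); d=R0.inv().apply(np.asarray(P)-p)/10; rv=np.degrees((R0.inv()*R).as_rotvec())
    print("shift cm",d.round(2),"turn",rv.round(2),"pos",p.round(1),"F",s["force"].round(1),"w",round(s["width"],1),"t",round(s["t"],2),"tips",env.tcp_to_tips)
E
python3 - <<'E'
from h import *
np.set_printoptions(suppress=True,precision=3)
print(camtool()); print(env.tcp_to_tips, Rtool(-10,0).apply([1,0,0]),Rtool(-10,30).apply([0,0,1]))
# view from above the shaker: aim camera
plan([430,-150,330],Rtool(-9,0))
plan([480,222,150],Rtool(-26.5,0))
E
```

```text
(array([  71.464,    0.2  , -135.158]), array([[ 0.   , -0.961, -0.278],
       [ 1.   ,  0.   , -0.   ],
       [ 0.   , -0.278,  0.961]]))
8.0 [-0.985  0.174  0.   ] [ 0.492 -0.087 -0.866]
shift cm [-45.54 -56.46  -9.08] turn [ -0.07  -0.02 -11.5 ] pos [201.1 538.2 238.6] F [ 0.7  0.2 -0.3] w 85.3 t 0.15 tips 8.0
shift cm [-37.2  -19.84   8.88] turn [-0.07 -0.01  6.  ] pos [201.1 538.2 238.6] F [ 0.7  0.2 -0.3] w 85.3 t 0.15 tips 8.0
```

Run:
```python
from h import *
plan([425,222,235],Rtool(-26.5,0))
```

```text
shift cm [-32.04 -21.78   0.38] turn [-0.07 -0.01  6.  ] pos [201.1 538.2 238.6] F [ 0.7  0.2 -0.3] w 85.3 t 0.15 tips 8.0
```

drive_tool --pt "8.5 -4.6 -3.1 0 0 0 0" --pt "8.5 -4.6 -3.1 0 0 0 0" --pt "8.5 -4.6 -3.1 0 0 0 0" --pt "8.5 -4.6 -3.1 0 0 0 0" --pt "8.5 -4.6 -3.1 0 0 0 0" --pt "8.5 -4.6 -3.1 0 0 0 0" --pt "8.5 -4.6 -3.1 0 0 0 6" --pt "8.5 0 0 0 0 0 0"

```text
t: 1.15
position: [432.5, 213.0, 237.1]
eef_rot: [0.229, 0.973, -0.001, -0.0]
force: [-0.2, 1.1, 0.4]
width: 85.3
```

Run:
```python
from h import *
import json
plan([425,222,235],Rtool(-26.5,0))
c=env.calibration("wrist")
f=env.grab_frame("wrist");cv2.imwrite("pics/w1.png",f)
np.savez("w1.npz",**c)
```

```text
shift cm [1.08 0.47 0.21] turn [-0.12  0.   -0.  ] pos [432.5 213.  237.1] F [-0.2  1.1  0.4] w 85.3 t 1.15 tips 8.0
```

View pics/w1.png

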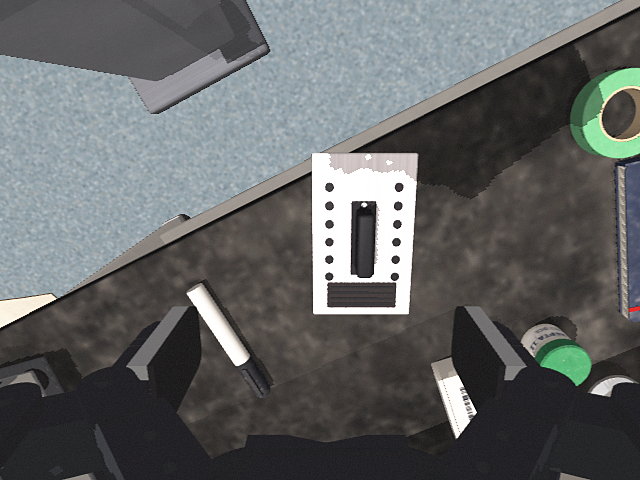

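Run:
```python
from fit import *
c=dict(np.load("w1.npz"))
o=[(c,(-75,45,5),(418,153)),(c,(-75,-45,5),(312.5,153)),(c,(75,45,5),(410,314)),(c,(75,-45,5),(313.5,313.5))]
p,r=fit(o,[480,222,-.46]);print(p,np.degrees(p[2]),r.round(1).tolist())
a=cv2.imread("pics/w1.png");x0,y0=270,130;a=cv2.resize(a[y0:y0+200,x0:x0+200],None,fx=3,fy=3,interpolation=cv2.INTER_CUBIC)
wire(a,c,p,PL,3,x0,y0);cv2.imwrite("pics/w1w.png",a)
plan([350,-145,250],Rtool(-9,0))
```

```text
[ 4.80357890e+02  2.25932876e+02 -4.60398436e-01] -26.378887255036307 [[0.7, -0.5], [-0.5, -0.3], [-0.5, 0.2], [0.3, 0.8]]
shift cm [ -8.66 -35.82  -1.24] turn [ -0.1   -0.08 -17.35] pos [431.4 214.4 237. ] F [ 0.4 -0.5 -0.9] w 85.0 t 1.2 tips 8.0
```

View pics/w1w.png

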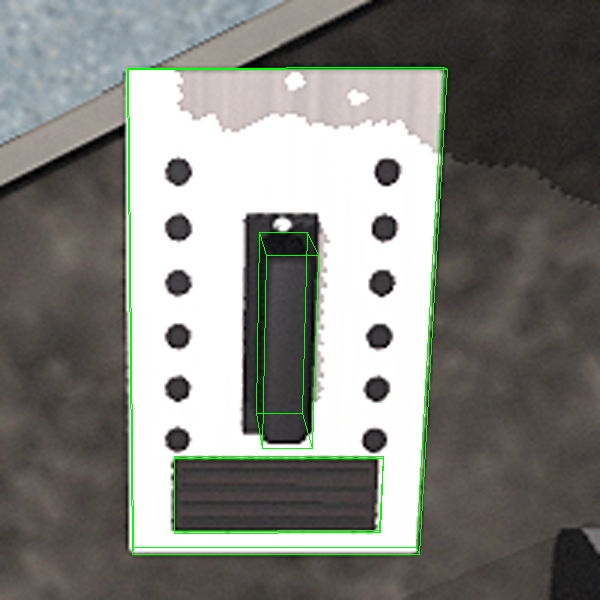

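Run:
```python
from h import *
plan([430,-180,290],Rtool(-9,0))
```

```text
shift cm [-17.37 -35.41  -5.25] turn [ -0.1   -0.08 -17.35] pos [431.4 214.4 237. ] F [ 0.4 -0.5 -0.9] w 85.0 t 1.2 tips 8.0
```

drive_tool --pt "8.5 -2.2 -4.5 -0.7 0 0 0" --pt "8.5 -2.2 -4.5 -0.7 0 0 0" --pt "8.5 -2.2 -4.5 -0.7 0 0 0" --pt "8.5 -2.2 -4.5 -0.7 0 0 0" --pt "8.5 -2.2 -4.5 -0.7 0 0 0" --pt "8.5 -2.2 -4.5 -0.7 0 0 0" --pt "8.5 -2.2 -4.5 -0.7 0 0 -8.6" --pt "8.5 -2.2 -4.5 -0.7 0 0 -8.6" --pt "8.5 0 0 0 0 0 0"

```text
t: 2.33
position: [439.5, -184.0, 293.1]
eef_rot: [0.061, 0.998, 0.001, -0.001]
force: [-0.3, -0.2, 0.1]
width: 84.9
```

Run:
```python
from h import *
plan([430,-180,290],Rtool(-9,0))
c=env.calibration("wrist")
f=env.grab_frame("wrist");cv2.imwrite("pics/w2.png",f)
np.savez("w2.npz",**c)
```

```text
shift cm [0.99 0.28 0.32] turn [ 0.13 -0.18  1.97] pos [ 439.5 -184.   293.1] F [-0.3 -0.2  0.1] w 84.9 t 2.33 tips 8.0
```

View pics/w2.png

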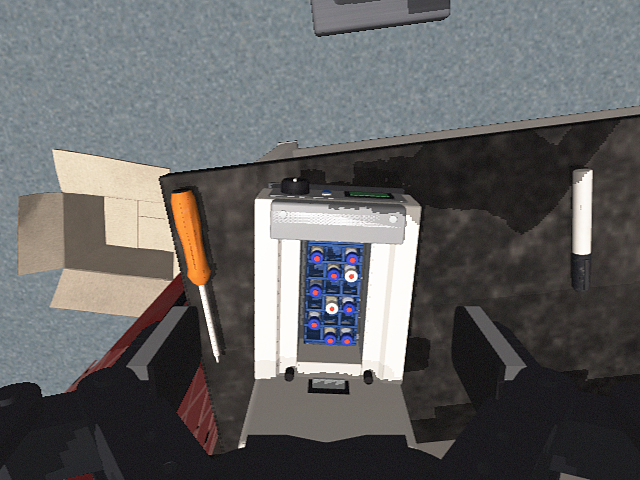

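Run:
```python
from h import *
a=cv2.imread("pics/w2.png");crop(a,240,170,200,110,4,"pics/w2a.png");crop(a,240,330,200,110,4,"pics/w2b.png")
```

```text
(no output)
```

View pics/w2a.png

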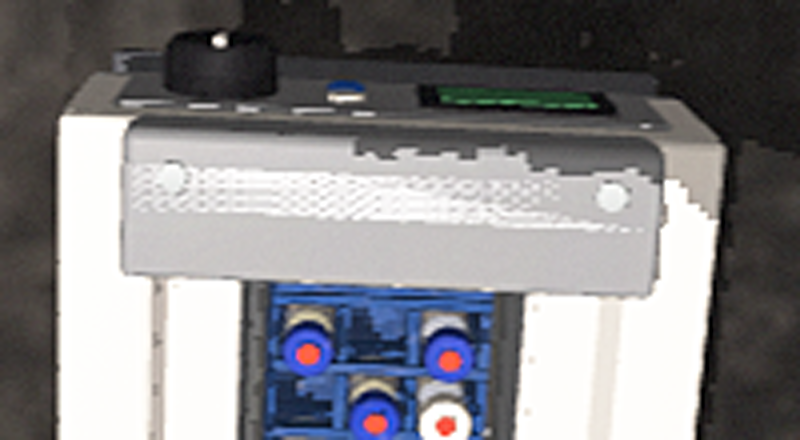

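View pics/w2b.png

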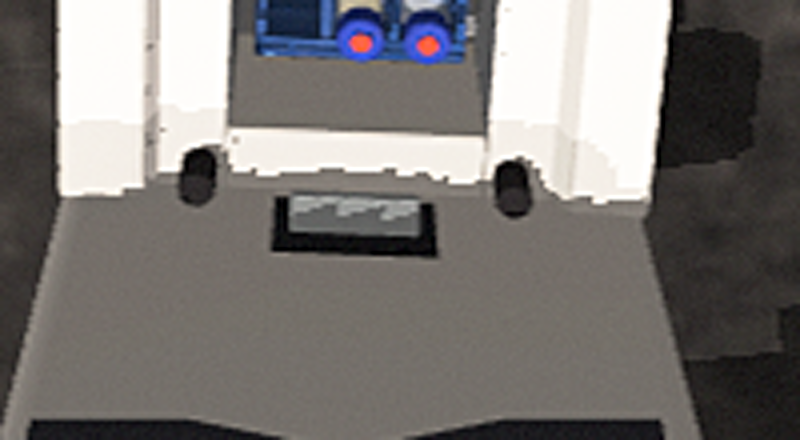

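```bash
cat >> fit.py <<'E'
SH2=SH+box(68,72,35,39,72,83)+box(68,72,-39,-35,72,83)+box(71,76,-15,15,79,91)+box(-76,76,-70,70,77,77)
E
python3 - <<'E'
from fit import *
c=dict(np.load("w2.npz"))
A=lambda x,y:np.array([240+(x+.5)/4-.5,170+(y+.5)/4-.5])
B=lambda x,y:np.array([240+(x+.5)/4-.5,330+(y+.5)/4-.5])
o=[(c,(-64,-56,87),A(123,272)),(c,(-64,56,87),A(655,294)),(c,(76,-70,77),B(60,197)),(c,(76,70,77),B(645,214))]
p,r=fit(o,[532,-190,-.15]);print(p,np.degrees(p[2]),r.round(1).tolist())
a=cv2.imread("pics/w2.png");
for n,y0 in(("a",170),("b",330)):
    b=cv2.resize(a[y0:y0+110,240:440],None,fx=4,fy=4,interpolation=cv2.INTER_CUBIC);wire(b,c,p,SH2,4,240,y0,(0,0,255));cv2.imwrite(f"pics/w2w{n}.png",b)
for n,x0,y0,w,h,s in(("top",240,180,260,130,3),("scene",225,215,270,150,2.9)):
    c=env.calibration(n)
    a=cv2.imread(f"pics/{n}0.png");a=cv2.resize(a[y0:y0+h,x0:x0+w],None,fx=s,fy=s,interpolation=cv2.INTER_CUBIC)
    wire(a,c,p,SH2,s,x0,y0,(0,0,255));cv2.imwrite(f"pics/{n}_w2.png",a[:,int(.5*a.shape[1]):])
E
```

```text
[ 5.35026110e+02 -1.88943898e+02 -1.69602398e-01] -9.717501578283608 [[-1.1, 0.4], [0.4, 0.8], [-0.5, -1.8], [1.5, -0.3]]
```

View pics/w2wa.png

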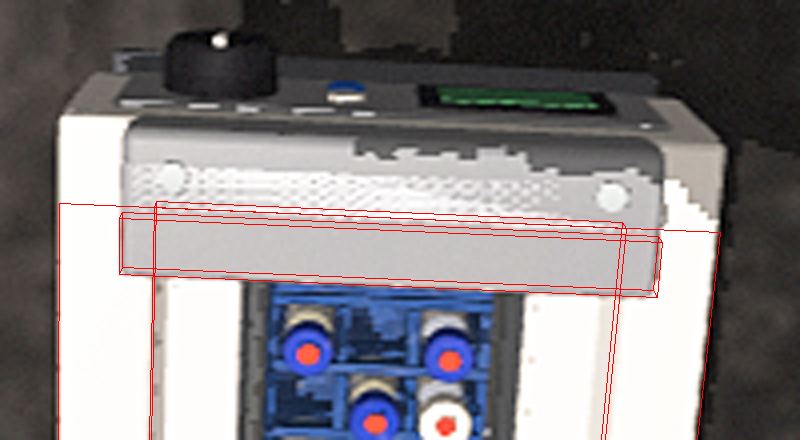

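View pics/w2wb.png

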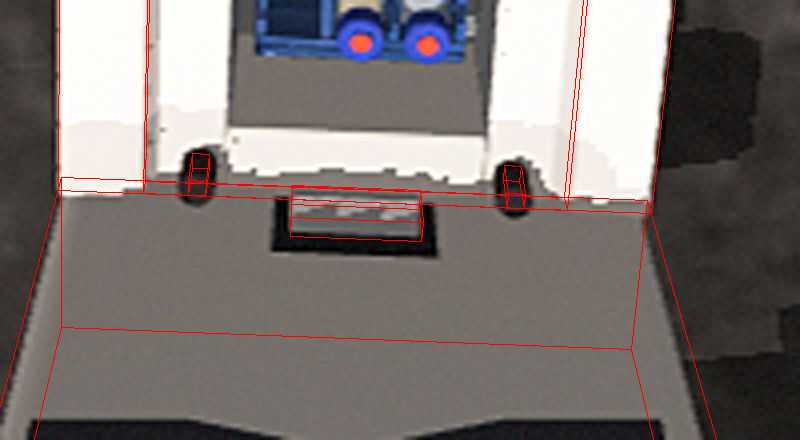

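View pics/top_w2.png

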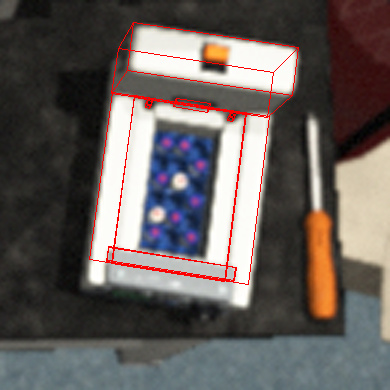

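View pics/scene_w2.png

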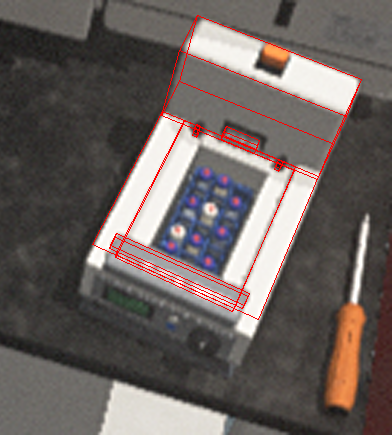

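Run:
```python
from h import *
plan([480.5,225,100],Rtool(-26.4,0))
```

```text
shift cm [ 0.82 40.86 19.42] turn [ 0.16 -0.27 19.34] pos [ 439.2 -182.3  292.7] F [ 0.5  1.1 -0.1] w 84.9 t 2.38 tips 8.0
```

drive_tool --pt "5 0.1 5.1 0 0 0 0" --pt "5 0.1 5.1 0 0 0 0" --pt "5 0.1 5.1 2 0 0 0" --pt "5 0.1 5.1 3 0 0 0" --pt "5 0.1 5.1 3 0 0 0" --pt "5 0.1 5.1 3 0 0 0" --pt "5 0.1 5.1 3 0 0 9.7" --pt "5 1 5 3 0 0 9.7" --pt "5 0 0 0 0 0 0"

```text
t: 3.5
position: [469.8, 253.2, 119.3]
eef_rot: [0.228, 0.974, 0.003, -0.004]
force: [-0.7, -0.7, 0.3]
width: 50.1
```

Run:
```python
from fit import *
plan([480.5,225,70],Rtool(-26.4,0))
c=env.calibration("wrist")
a=env.grab_frame("wrist");cv2.imwrite("pics/w3.png",a);np.savez("w3.npz",**c)
wire(a,c,[480.5,225,np.radians(-26.4)],PL,1,0,0);cv2.imwrite("pics/w3w.png",a)
```

```text
shift cm [-2.26 -2.07  4.9 ] turn [ 0.19 -0.5   0.01] pos [469.8 253.2 119.3] F [-0.7 -0.7  0.3] w 50.1 t 3.5 tips 8.0
```

View pics/w3w.png

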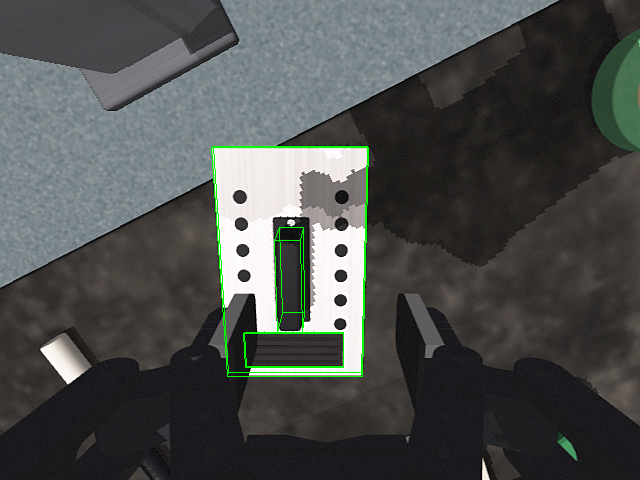

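drive_tool --pt "5 -2.2 -2.1 2 0 -0.5 0" --pt "5 0 0 2 0 0 0" --pt "5 0 0 0 0 0 0"

```text
t: 3.92
position: [480.8, 224.3, 82.9]
eef_rot: [0.224, 0.975, 0.003, 0.004]
force: [0.2, 0.5, -0.4]
width: 49.9
```

Run:
```python
from fit import *
plan([480.5,225,21],Rtool(-26.4,0))
```

```text
shift cm [0.09 0.01 6.19] turn [0.38 0.33 0.51] pos [480.8 224.3  82.9] F [ 0.2  0.5 -0.4] w 49.9 t 3.92 tips 8.0
```

drive_tool --pt "5 0.1 0 2 0.4 0.3 0.5" --pt "5 0 0 2 0 0 0" --pt "5 0 0 1.4 0 0 0" --pt "5 0 0 0 0 0 0"

```text
t: 4.42
position: [481.4, 225.1, 29.2]
eef_rot: [0.228, 0.974, 0.0, 0.002]
force: [-0.3, 0.3, -0.7]
width: 50.1
```

Run:
```python
from fit import *
plan([480.5,225,21],Rtool(-26.4,0))
c=env.calibration("wrist")
a=env.grab_frame("wrist");cv2.imwrite("pics/w4.png",a)
wire(a,c,[480.5,225,np.radians(-26.4)],PL,1,0,0);cv2.imwrite("pics/w4w.png",a)
```

```text
shift cm [ 0.08 -0.05  0.82] turn [0.1  0.22 0.01] pos [481.4 225.1  29.2] F [-0.3  0.3 -0.7] w 50.1 t 4.42 tips 8.0
```

View pics/w4w.png

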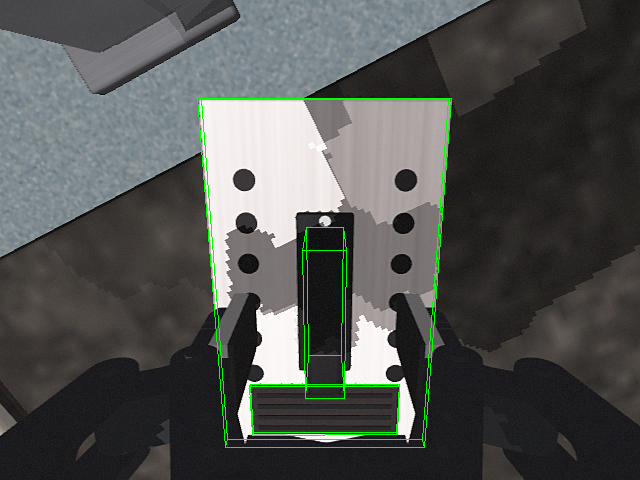

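drive_tool --pt "5 0.1 0 0.8 0 0.2 0" --pt "5 0 0 0 0 0 0" --pt "3 0 0 0 0 0 0" --pt "2 0 0 0 0 0 0" --squeeze 40

```text
t: 4.97
position: [482.4, 226.1, 22.9]
eef_rot: [0.228, 0.974, 0.002, 0.002]
force: [-0.2, -0.6, -0.6]
width: 20.1
```

drive_tool --pt "0.8 0 0 0 0 0 0" --pt "0.8 0 0 0 0 0 0" --pt "0.8 0 0 0 0 0 0" --squeeze 60

```text
t: 5.35
position: [482.7, 226.2, 23.3]
eef_rot: [0.228, 0.974, 0.002, 0.002]
force: [0.6, 0.5, 0.9]
width: 12.5
```

Run:
```python
from fit import *
plan([480.5,225,21],Rtool(-26.4,0))
c=env.calibration("wrist")
a=env.grab_frame("wrist");
wire(a,c,[480.5,225,np.radians(-26.4)],PL,1,0,0);cv2.imwrite("pics/w5w.png",a)
```

```text
shift cm [ 0.14 -0.2   0.23] turn [0.28 0.23 0.02] pos [482.7 226.2  23.3] F [0.6 0.5 0.9] w 12.5 t 5.35 tips 8.0
```

View pics/w5w.png

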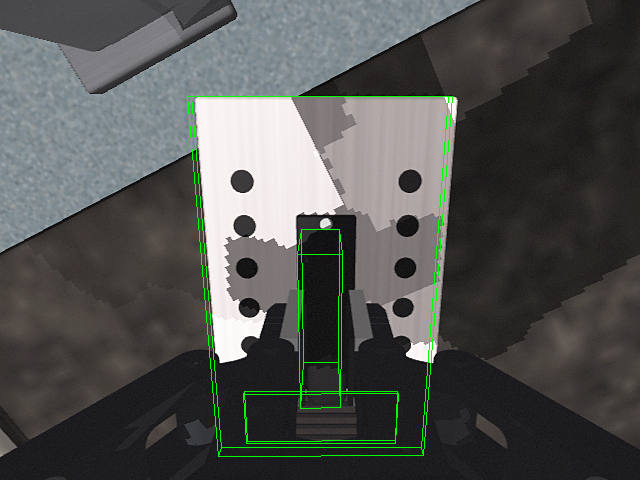

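drive_tool --pt "0.8 0 0 -1 0 0 0" --pt "0.8 0 0 -3 0 0 0" --pt "0.8 0 0 -5 0 0 0" --pt "0.8 0 0 -5 0 0 0" --pt "0.8 0 0 -4 0 0 0"

```text
t: 6.02
position: [478.2, 224.8, 206.0]
eef_rot: [0.228, 0.974, -0.0, -0.002]
force: [0.9, -0.2, -1.6]
width: 12.2
```

```bash
cat >> fit.py <<'E'
SX,SY,SA=534.,-188.7,-9.5
FLOOR=72.
OFF=np.array([1.7,0,23.3]) # TCP in plate frame
def hook(fx,fz,lean,fy=0):
    R=Rtool(SA,lean)
    Rp=R.as_matrix()*np.array([-1,1,-1]) # plate axes cols
    front=T([SX,SY,np.radians(SA)],[(fx,fy,FLOOR+fz)])[0]
    return front+Rp@(OFF-np.array([-75,0,0])),R
def front():
    p,R,s=tool();Rp=R.as_matrix()*np.array([-1,1,-1])
    W=p+Rp@(np.array([-75,0,0])-OFF)
    a=np.radians(SA);d=W-[SX,SY,FLOOR];q=[np.cos(a)*d[0]+np.sin(a)*d[1],-np.sin(a)*d[0]+np.cos(a)*d[1],d[2]]
    print("front in shaker",np.round(q,1),"lean",np.degrees(np.arcsin(Rp[2,0])).round(1),"roll",np.degrees(np.arcsin(Rp[2,1])).round(1),"yaw",np.degrees(np.arctan2(Rp[1,0],Rp[0,0])).round(1))
E
python3 - <<'E'
from fit import *
P,R=hook(-57,60,0);print(P);plan(P,Rtool(SA,0));P,R=hook(-57,40,32);print(P);plan(P,R)
print(env.sense()["force"])
E
```

```text
[ 553.42982635 -191.95143784  155.3       ]
shift cm [-25.29 -33.98   5.01] turn [ -0.05  -0.24 -16.89] pos [478.2 224.8 206. ] F [ 0.9 -0.2 -1.6] w 12.2 t 6.03 tips 8.0
[ 529.75716713 -187.98999328  172.40432821]
shift cm [-22.98 -34.68   3.31] turn [ -4.76 -32.   -16.44] pos [478.2 224.8 206. ] F [ 0.9 -0.2 -1.6] w 12.2 t 6.03 tips 8.0
[ 0.93153483 -0.17070505 -1.63321318]
```

drive_tool --pt "0.8 -2.3 -4.6 0 0 0 0" --pt "0.8 -2.3 -4.6 0 0 0 0" --pt "0.8 -2.3 -4.6 0 0 0 0" --pt "0.8 -2.3 -4.6 0 0 0 0" --pt "0.8 -2.3 -4.6 0 0 0 0" --pt "0.8 -2.3 -4.6 0 0 0 -5" --pt "0.8 -2 -4.6 0 0 0 -6" --pt "0.8 -1.5 -3.5 0 0 0 -6"

```text
t: 7.02
position: [489.3, -179.8, 216.1]
eef_rot: [0.074, 0.997, 0.001, 0.006]
force: [0.4, 0.3, -0.8]
width: 12.9
```

Run:
```python
from fit import *
P,R=hook(-57,45,32);plan(P,R);front()
```

```text
shift cm [-4.08 -0.22  3.92] turn [  0.42 -31.33   0.95] pos [ 489.3 -179.8  216.1] F [ 0.4  0.3 -0.8] w 12.9 t 7.03 tips 8.0
front in shaker [-1.220e+02  1.000e-01  1.199e+02] lean 0.7 roll 0.1 yaw -8.5
```

drive_tool --pt "0.8 0 0 0 0 -8 0.5" --pt "0.8 0 0 0 0 -8 0.5" --pt "0.8 0 0 0 0 -8 0" --pt "0.8 0 0 0 0 -8 0" --pt "0.8 0 0 0 0 0 0"

```text
t: 7.65
position: [487.8, -182.9, 215.3]
eef_rot: [0.082, 0.955, -0.022, 0.286]
force: [0.8, -0.1, -2.5]
width: 12.5
```

Run:
```python
from fit import *
P,R=hook(-57,40,32);plan(P,R);front()
cv2.imwrite("pics/w6.png",env.grab_frame("wrist"))
```

```text
shift cm [-1.17  0.19  5.9 ] turn [ 0.09  1.31 -0.35] pos [ 487.8 -182.9  215.3] F [ 0.8 -0.1 -2.5] w 12.5 t 7.65 tips 8.0
front in shaker [-97.8  -1.4  81.7] lean 33.3 roll 0.3 yaw -9.9
```

View pics/w6.png

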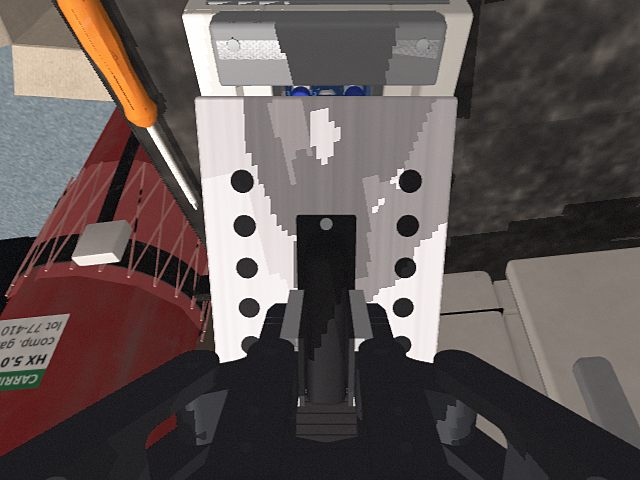

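Run:
```python
from fit import *
c=env.calibration("wrist")
a=cv2.imread("pics/w6.png")
wire(a,c,[SX,SY,np.radians(SA)],SH2,1,0,0,(0,0,255))
p,R,s=tool();Rp=R.as_matrix()*np.array([-1,1,-1])
for A,B in PL:
    q=[tuple(int(round(k)) for k in proj(c,p+Rp@(np.array(v)-OFF))) for v in(A,B)]
    cv2.line(a,*q,(0,255,0),1)
for y in(-45,45): print(proj(c,p+Rp@(np.array([-75,y,5])-OFF)))
cv2.imwrite("pics/w6w.png",cv2.resize(a[0:300,150:550],None,fx=2,fy=2))
```

```text
[192.84660778  93.99951174]
[457.37723322  93.98156323]
```

View pics/w6w.png

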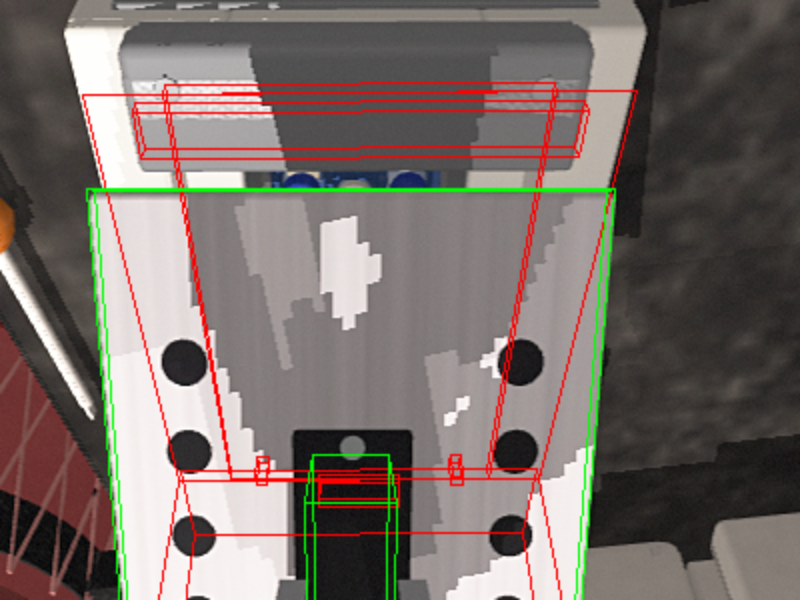

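Run:
```python
from fit import *
front()
c=env.calibration("wrist");a=env.grab_frame("wrist");front();c2=env.calibration("wrist");print((-c["R"].T@c["t"]).round(1),(-c2["R"].T@c2["t"]).round(1))
cv2.imwrite("pics/w7.png",a);np.savez("w7.npz",**c)
wire(a,c,[SX,SY,np.radians(SA)],SH2,1,0,0,(0,0,255))
cv2.imwrite("pics/w7w.png",cv2.resize(a[0:300,150:550],None,fx=2,fy=2))
```

```text
front in shaker [-96.3  -2.3  83.3] lean 33.4 roll 0.2 yaw -9.8
front in shaker [-95.1  -2.9  84.2] lean 33.4 roll 0.1 yaw -9.8
[ 357.3 -161.3  290.8] [ 358.2 -161.9  291.7]
```

View pics/w7w.png

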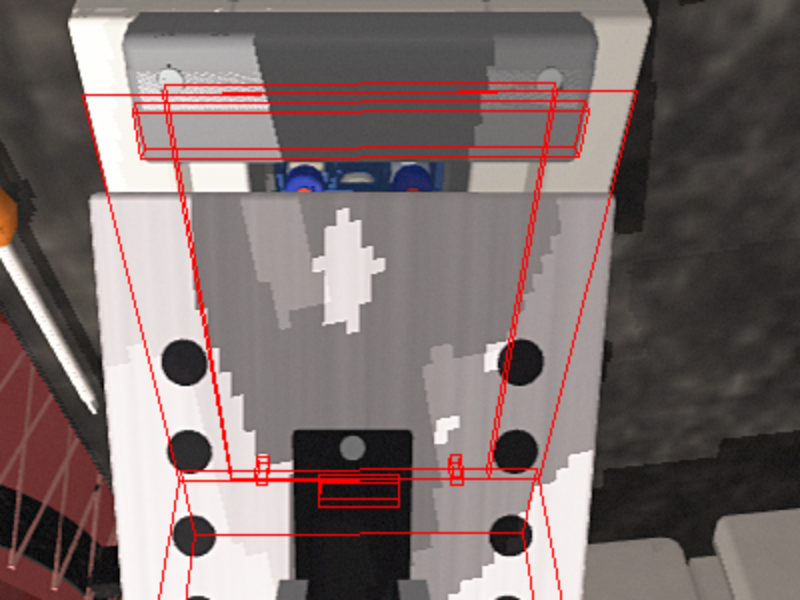

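Run:
```python
from fit import *
c=dict(np.load("w7.npz"))
a=cv2.imread("pics/w7.png");cv2.imwrite("pics/w7z.png",cv2.resize(a[0:110,170:490],None,fx=2.5,fy=5,interpolation=cv2.INTER_CUBIC))
def f(q):
    x,y,z,yw=q
    return np.concatenate([proj(c,T([x,y,yw],[(-64,s*56,z)])[0])-uv for s,uv in((-1,(211.5,80)),(1,(448.5,79.5)))])
print(least_squares(f,[534,-188,87,-.16],x_scale=[10,10,10,.1]).x)
print(proj(c,T([SX,SY,np.radians(SA)],[(-64,-56,87)])[0]),proj(c,T([SX,SY,np.radians(SA)],[(-64,-56,82)])[0]))
```

```text
[ 5.25651491e+02 -1.87511736e+02  1.03214670e+02 -1.69324491e-01]
[220.32893146  78.95753155] [221.83590812  73.92118464]
```

View pics/w7z.png

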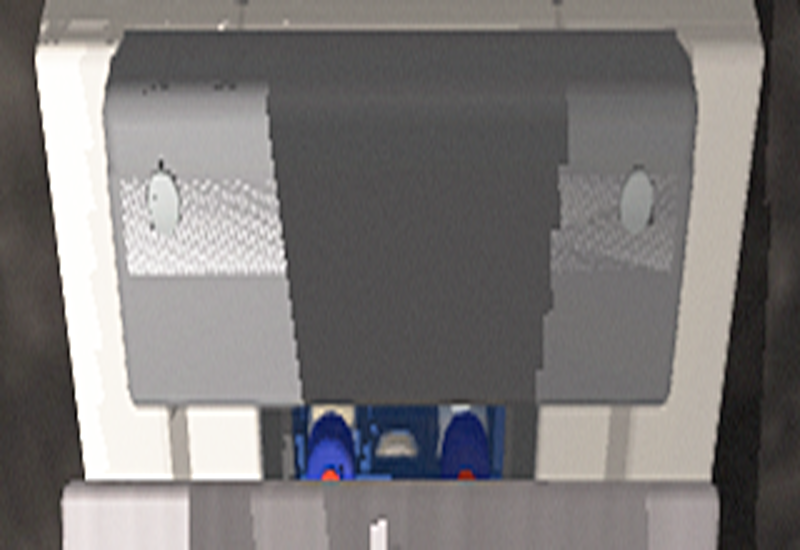

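Run:
```python
from fit import *
P,R=hook(-57,30,32);plan(P,R);front()
```

```text
shift cm [-0.25  0.32  6.82] turn [-0.01  1.43 -0.23] pos [ 490.1 -184.6  218. ] F [-0.6 -0.3 -1.6] w 12.6 t 7.75 tips 8.0
front in shaker [-95.1  -2.9  84.2] lean 33.4 roll 0.1 yaw -9.8
```

drive_tool --pt "0.8 -0.1 0.1 2.3 0 0.7 0" --pt "0.8 -0.1 0.1 2.3 0 0.7 0" --pt "0.8 0 0.1 1.8 0 0 0" --pt "0.8 0 0 0 0 0 0"

```text
t: 8.25
position: [533.5, -190.5, 169.6]
eef_rot: [0.079, 0.958, -0.024, 0.275]
force: [0.2, 0.1, -2.1]
width: 12.4
```

Run:
```python
from fit import *
front();P,R=hook(-57,30,32);plan(P,R);P,R=hook(-57,12,32);plan(P,R)
```

```text
front in shaker [-52.9  -2.   37.2] lean 32.0 roll -0.1 yaw -9.4
shift cm [0.72 0.19 0.39] turn [-0.1   0.    0.12] pos [ 533.5 -190.5  169.6] F [ 0.2  0.1 -2.1] w 12.4 t 8.25 tips 8.0
shift cm [1.68 0.19 1.92] turn [-0.1   0.    0.12] pos [ 533.5 -190.5  169.6] F [ 0.2  0.1 -2.1] w 12.4 t 8.25 tips 8.0
```

drive_tool --pt "0.8 0.6 0.2 0.2 0 0 0" --pt "0.8 0.4 0 0.6 0 0 0" --pt "0.8 0.5 0 0.8 0 0 0" --pt "0.8 0 0 0 0 0 0"

```text
t: 8.75
position: [530.3, -188.2, 149.0]
eef_rot: [0.078, 0.958, -0.025, 0.275]
force: [0.3, 0.2, -1.3]
width: 12.9
```

Run:
```python
from fit import *
front();P,R=hook(-58,4,32);plan(P,R)
c=env.calibration("wrist");a=env.grab_frame("wrist")
cv2.imwrite("pics/w8.png",a[:400])
cv2.imwrite("pics/s8.png",cv2.resize(env.grab_frame("scene")[190:370,360:520],None,fx=4,fy=3.3))
```

```text
front in shaker [-56.3  -0.5  16.5] lean 32.1 roll -0.2 yaw -9.2
shift cm [0.8  0.02 0.98] turn [-0.13  0.07  0.22] pos [ 530.3 -188.2  149. ] F [ 0.3  0.2 -1.3] w 12.9 t 8.75 tips 8.0
```

View pics/w8.png

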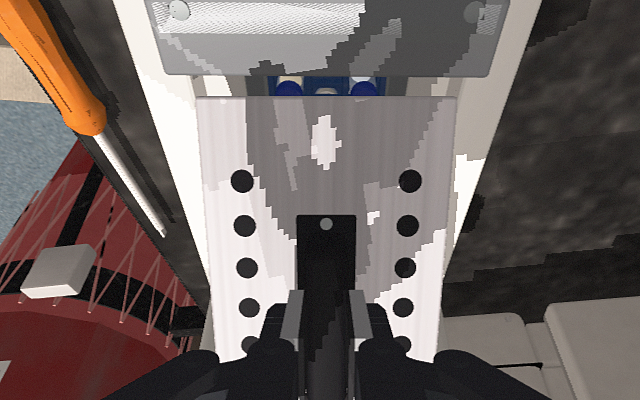

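View pics/s8.png

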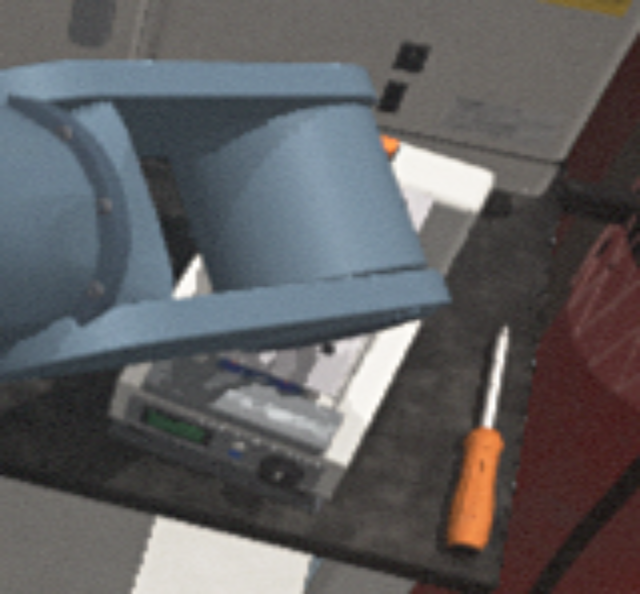

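drive_tool --pt "0.8 0.4 0.1 0.5 0 0 0.6" --pt "0.8 0.4 0 0.5 0 0 0" --pt "0.8 0 0 0 0 0 0"

```text
t: 9.22
position: [529.7, -187.6, 136.8]
eef_rot: [0.083, 0.957, -0.024, 0.276]
force: [0.8, -0.2, -1.1]
width: 12.4
```

```bash
sed -i 's/^SX,SY,SA=.*/SX,SY,SA=534.,-188.,-9.8/' fit.py
python3 - <<'E'
from fit import *
front();P,R=hook(-58,3,32);plan(P,R);P,R=hook(-68,2,32);plan(P,R)
c=env.calibration("wrist");a=env.grab_frame("wrist")
cv2.imwrite("pics/w9.png",a[:300])
E
```

```text
front in shaker [-56.8  -0.2   4.2] lean 32.2 roll 0.0 yaw -10.0
shift cm [0.16 0.04 0.07] turn [-0.04  0.2  -0.15] pos [ 529.7 -187.6  136.8] F [ 0.8 -0.2 -1.1] w 12.4 t 9.22 tips 8.0
shift cm [ 1.06  0.03 -0.38] turn [-0.04  0.2  -0.15] pos [ 529.7 -187.6  136.8] F [ 0.8 -0.2 -1.1] w 12.4 t 9.22 tips 8.0
```

View pics/w9.png

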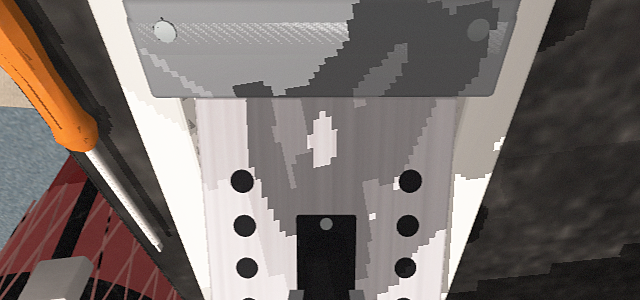

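drive_tool --pt "0.8 0.5 0 -0.1 0 0 0" --pt "0.8 0.5 0 -0.2 0 0 0" --pt "0.8 0 0 0 0 0 0"

```text
t: 9.65
position: [519.5, -186.0, 134.3]
eef_rot: [0.083, 0.957, -0.024, 0.277]
force: [1.7, -1.0, -4.4]
width: 12.7
```

Run:
```python
from fit import *
front();P,R=hook(-72,1,27);plan(P,R)
a=env.grab_frame("wrist")
cv2.imwrite("pics/w10.png",a[:300])
```

```text
front in shaker [-67.1  -0.4   1.7] lean 32.3 roll 0.0 yaw -10.0
shift cm [0.27 0.05 0.51] turn [-0.06  5.25 -0.14] pos [ 519.5 -186.   134.3] F [ 1.7 -1.  -4.4] w 12.7 t 9.65 tips 8.0
```

View pics/w10.png

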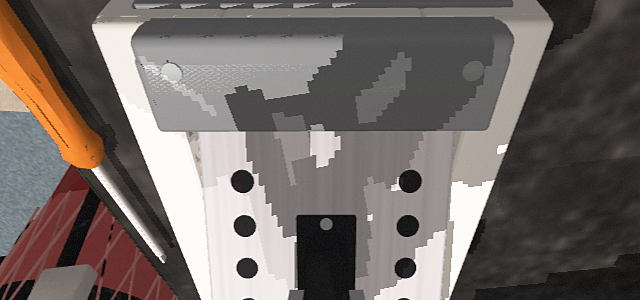

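drive_tool --pt "0.8 0.1 0 0.2 0 2 0" --pt "0.8 0.1 0 0.2 0 2 0" --pt "0.8 0.1 0 0.2 0 2 0" --pt "0.8 0 0 0 0 0 0"

```text
t: 10.2
position: [521.2, -186.8, 128.5]
eef_rot: [0.086, 0.97, -0.02, 0.226]
force: [1.5, -1.4, -6.3]
width: 12.8
```

Run:
```python
from fit import *
front();P,R=hook(-74,1,21);plan(P,R)
```

```text
front in shaker [-71.2  -0.7   1.6] lean 26.3 roll -0.0 yaw -10.1
shift cm [0.09 0.1  0.65] turn [-0.11  5.28 -0.25] pos [ 521.2 -186.8  128.5] F [ 1.5 -1.4 -6.3] w 12.8 t 10.2 tips 8.0
```

drive_tool --pt "0.8 0 0 0.3 0 2 0" --pt "0.8 0.1 0 0.3 0 2 0" --pt "0.8 0.1 0 0.2 0 1.5 0" --pt "0.8 0 0 0 0 0 0"

```text
t: 10.7
position: [525.3, -187.9, 122.2]
eef_rot: [0.087, 0.979, -0.017, 0.182]
force: [1.0, -0.7, -4.5]
width: 12.7
```

Run:
```python
from fit import *
front();P,R=hook(-75.5,0,15);plan(P,R)
a=env.grab_frame("wrist")
cv2.imwrite("pics/w11.png",a[:300])
```

```text
front in shaker [-71.8  -1.1   0.9] lean 21.1 roll -0.1 yaw -10.1
shift cm [0.18 0.14 0.78] turn [-0.16  6.11 -0.31] pos [ 525.3 -187.9  122.2] F [ 1.  -0.7 -4.5] w 12.7 t 10.7 tips 8.0
```

View pics/w11.png

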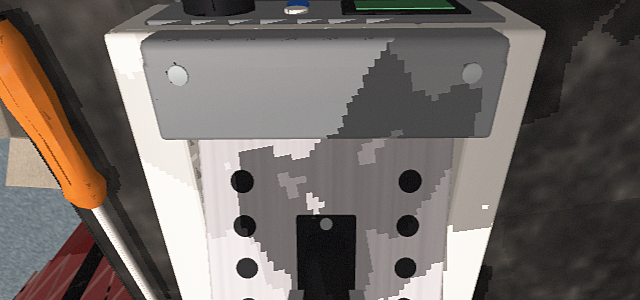

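Run:
```python
from fit import *
P,R=hook(-76,0,20);plan(P,R)
```

```text
shift cm [0.37 0.14 0.08] turn [-0.17  1.12 -0.32] pos [ 525.1 -187.9  122.2] F [ 2.5  0.4 -3.8] w 12.6 t 10.75 tips 8.0
```

drive_tool --pt "0.8 0.2 0.1 0 0 1 0" --pt "0.8 0.2 0 0.1 0 0 0" --pt "0.8 0 0 0 0 0 0"

```text
t: 11.12
position: [524.9, -188.0, 122.6]
eef_rot: [0.088, 0.98, -0.018, 0.178]
force: [1.9, 0.2, -3.6]
width: 12.4
```

Run:
```python
from fit import *
front();P,R=hook(-76,-0.5,15);plan(P,R)
```

```text
front in shaker [-72.6  -1.2   1.7] lean 20.6 roll -0.2 yaw -10.2
shift cm [0.21 0.16 0.85] turn [-0.32  5.64 -0.39] pos [ 524.9 -188.   122.6] F [ 1.9  0.2 -3.6] w 12.4 t 11.12 tips 8.0
```

drive_tool --pt "0.8 0 0.1 0.4 -0.1 2 -0.2" --pt "0.8 0.2 0 0.4 -0.1 2 -0.1" --pt "0.8 0.2 0 0.3 0 2 0" --pt "0.8 0 0 0 0 0 0"

```text
t: 11.62
position: [529.2, -188.7, 114.0]
eef_rot: [0.086, 0.988, -0.013, 0.128]
force: [0.3, 0.5, -1.4]
width: 12.5
```

Run:
```python
from fit import *
front();P,R=hook(-76,-0.5,13);plan(P,R)
```

```text
front in shaker [-72.8  -1.4  -0.1] lean 14.8 roll -0.2 yaw -10.0
shift cm [0.25 0.15 0.19] turn [-0.26  1.81 -0.17] pos [ 529.2 -188.7  114. ] F [ 0.3  0.5 -1.4] w 12.5 t 11.62 tips 8.0
```

drive_tool --pt "0.8 0.4 0.1 0.1 0 0 0" --pt "0.8 0.3 0.1 0 0 0 0" --pt "0.8 0 0 0 0 0 0"

```text
t: 12.0
position: [528.6, -188.6, 115.0]
eef_rot: [0.087, 0.987, -0.016, 0.134]
force: [1.7, -0.3, -2.5]
width: 12.5
```

Run:
```python
from fit import *
front();P,R=hook(-76,-0.5,10);plan(P,R)
a=env.grab_frame("wrist")
cv2.imwrite("pics/w12.png",a[:300])
```

```text
front in shaker [-72.9  -1.5   0. ] lean 15.5 roll -0.5 yaw -10.0
shift cm [0.13 0.15 0.71] turn [-0.53  5.54 -0.19] pos [ 528.6 -188.6  115. ] F [ 1.7 -0.3 -2.5] w 12.5 t 12.0 tips 8.0
```

View pics/w12.png

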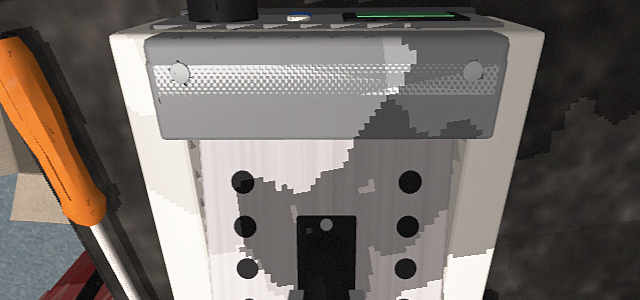

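Run:
```python
from fit import *
c=env.calibration("wrist");front()
for uv in ((165,136.5),(326,138),(490,139)):
    W=back(c,uv,87); a=np.radians(SA);d=W-[SX,SY,0];print([np.cos(a)*d[0]+np.sin(a)*d[1],-np.sin(a)*d[0]+np.cos(a)*d[1]])
```

```text
front in shaker [-73.   -1.4  -0.1] lean 15.5 roll -0.5 yaw -10.0
[np.float64(-63.347118119266355), np.float64(-54.93409987610319)]
[np.float64(-62.68901315612316), np.float64(-1.0606203958813119)]
[np.float64(-62.202208436345494), np.float64(53.64550315826537)]
```

drive_tool --pt "0.8 0.2 0.1 0.4 -0.2 2 0" --pt "0.8 0.2 0.1 0.3 -0.2 2 0" --pt "0.8 0.2 0 0.3 0 2 0" --pt "0.8 0 0 0 0 0 0"

```text
t: 12.55
position: [531.9, -189.5, 108.1]
eef_rot: [0.088, 0.992, -0.011, 0.088]
force: [0.5, -0.5, -1.1]
width: 12.4
```

Run:
```python
from fit import *
SX+=1.3
front();P,R=hook(-76,-0.5,7);plan(P,R)
```

```text
front in shaker [-73.2  -1.6  -0.4] lean 10.2 roll -0.4 yaw -10.1
shift cm [0.16 0.18 0.38] turn [-0.41  3.18 -0.29] pos [ 531.9 -189.5  108.1] F [ 0.5 -0.5 -1.1] w 12.4 t 12.55 tips 8.0
```

drive_tool --pt "0.8 0.3 0.2 0.3 -0.2 1.6 0" --pt "0.8 0.3 0.1 0.3 -0.2 1.6 0" --pt "0.8 0 0 0 0 0 0"

```text
t: 12.92
position: [533.2, -189.7, 104.8]
eef_rot: [0.088, 0.994, -0.009, 0.066]
force: [1.8, 0.5, -1.6]
width: 12.6
```

Run:
```python
from fit import *
front();P,R=hook(-75,-0.5,7);plan(P,R)
c=env.calibration("wrist");a=env.grab_frame("wrist")
cv2.imwrite("pics/w13.png",a[:480])
```

```text
front in shaker [-73.4  -1.6  -0.6] lean 7.7 roll -0.3 yaw -10.1
shift cm [0.13 0.18 0.06] turn [-0.39  0.67 -0.29] pos [ 533.2 -189.7  104.8] F [ 1.8  0.5 -1.6] w 12.6 t 12.93 tips 8.0
```

View pics/w13.png

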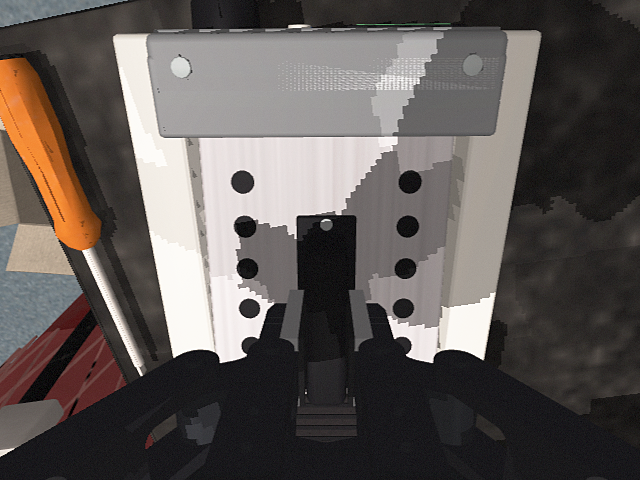

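drive_tool --pt "2 0 0 0 0 0 0" --pt "3 0 0 0 0 0 0" --pt "4 0 0 0 0 0 0" --pt "4 0 0 0 0 0 0" --squeeze 20

```text
t: 13.48
position: [529.6, -188.3, 102.6]
eef_rot: [0.088, 0.994, -0.008, 0.063]
force: [-0.9, 0.1, 0.1]
width: 39.9
```

Run:
```python
from fit import *
front()
a=env.grab_frame("wrist")
cv2.imwrite("pics/w14.png",a[:480])
```

```text
front in shaker [-77.4  -0.7  -2.2] lean 7.2 roll -0.2 yaw -10.1
```

View pics/w14.png

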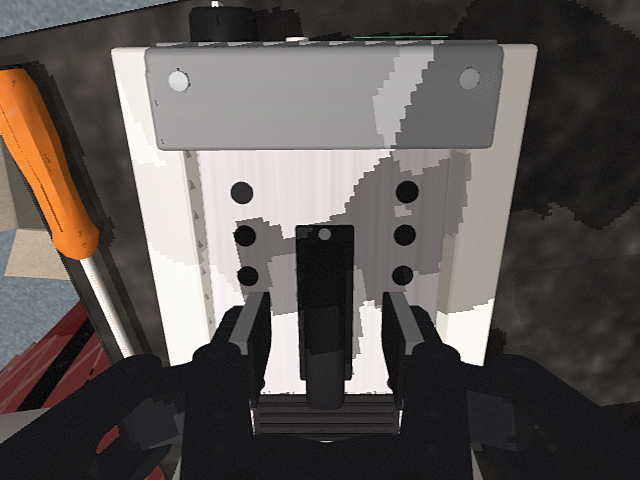

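drive_tool --pt "4 0 0 -2 0 0 0" --pt "4 0 0 -4 0 0 0" --pt "4 0 0 -4 0 0 0" --pt "3 0 0 -1 0 -6 0" --pt "1 0 0 0 0 -8 0" --pt "0 0 0 0 0 -8 0" --pt "0 0 0 0 0 0 0" --squeeze 40

```text
t: 14.4
position: [515.1, -185.2, 215.3]
eef_rot: [0.085, 0.963, -0.025, 0.255]
force: [-0.8, -0.3, 1.1]
width: -0.2
```

```bash
cat >> fit.py <<'E'
SXP=535.0
def press(cx,cz,lean=30,cy=0):
    """contact of fingertip lower edge at shaker (cx,cy,FLOOR+cz)"""
    R=Rtool(SA,lean); W=T([SXP,SY,np.radians(SA)],[(cx,cy,FLOOR+cz)])[0]
    return W-R.apply([11,0,8]),R
def contact():
    p,R,s=tool();W=p+R.apply([11,0,8]);a=np.radians(SA);d=W-[SXP,SY,FLOOR]
    print("contact",np.round([np.cos(a)*d[0]+np.sin(a)*d[1],-np.sin(a)*d[0]+np.cos(a)*d[1],d[2]],1),"F",s["force"].round(1))
E
python3 - <<'E'
from fit import *
contact();P,R=press(51,45);plan(P,R)
c=env.calibration("wrist");a=env.grab_frame("wrist");cv2.imwrite("pics/w15.png",a);np.savez("w15.npz",**c)
cv2.imwrite("pics/s15.png",cv2.resize(env.grab_frame("scene")[190:370,360:520],None,fx=4,fy=3.3))
E
```

```text
contact [-25.7  -0.7 130.9] F [-0.8 -0.3  1.1]
shift cm [-2.4   0.16 11.25] turn [-0.46 -0.29 -0.19] pos [ 515.1 -185.2  215.3] F [-0.8 -0.3  1.1] w -0.2 t 14.4 tips 8.0
```

View pics/w15.png

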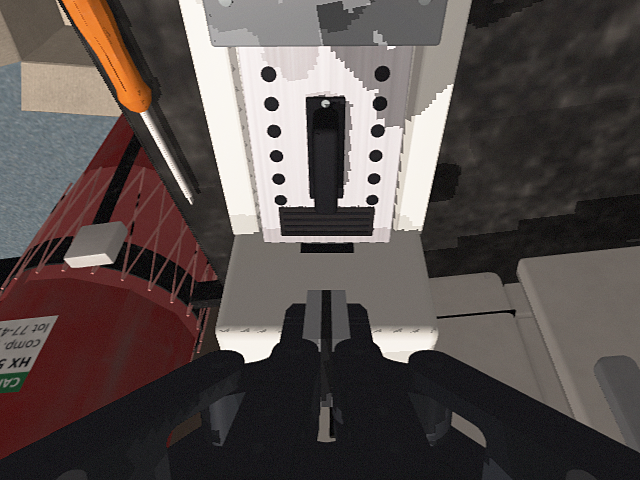

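View pics/s15.png

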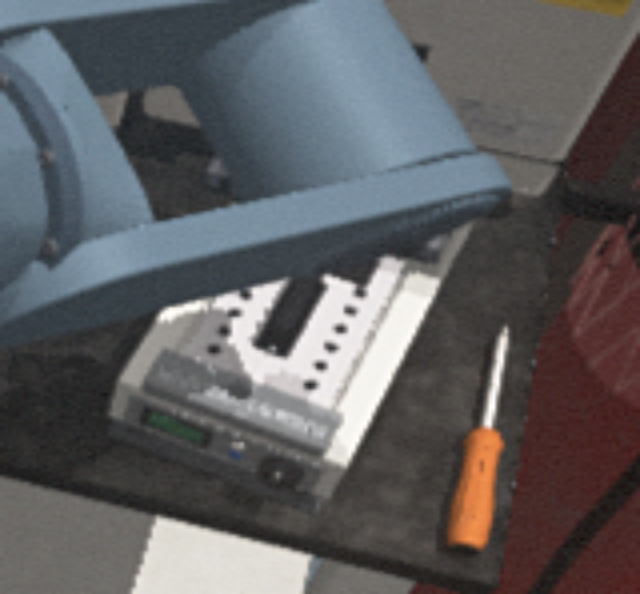

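drive_tool --pt "0 -0.8 0.1 3.5 -0.3 -0.3 0" --pt "0 -0.8 0.1 3.5 0 0 0" --pt "0 -0.6 0 3 0 0 0" --pt "0 0 0 0 0 0 0"

```text
t: 15.0
position: [593.9, -200.3, 144.3]
eef_rot: [0.082, 0.962, -0.025, 0.259]
force: [-0.5, 1.4, 0.2]
width: -0.0
```

Run:
```python
from fit import *
contact();P,R=press(51,30);plan(P,R)
a=env.grab_frame("wrist");cv2.imwrite("pics/w16.png",a)
```

```text
contact [54.6 -2.2 59.9] F [-0.5  1.4  0.2]
shift cm [1.81 0.23 2.4 ] turn [-0.32  0.15  0.15] pos [ 593.9 -200.3  144.3] F [-0.5  1.4  0.2] w -0.0 t 15.0 tips 8.0
```

View pics/w16.png

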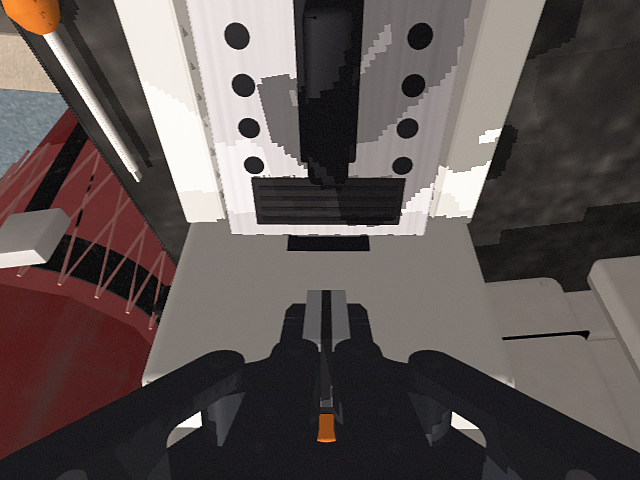

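drive_tool --pt "0 0.9 0.1 1.2 -0.3 0 0" --pt "0 0.9 0.1 1.2 0 0 0" --pt "0 0 0 0 0 0 0"

```text
t: 15.42
position: [590.9, -198.2, 116.2]
eef_rot: [0.081, 0.962, -0.024, 0.261]
force: [0.1, 0.4, 1.2]
width: 0.1
```

Run:
```python
from fit import *
contact();P,R=press(51,22);plan(P,R)
a=env.grab_frame("wrist");cv2.imwrite("pics/w17.png",a)
```

```text
contact [51.4 -0.6 31.7] F [0.1 0.4 1.2]
shift cm [0.52 0.06 0.82] turn [-0.08  0.35  0.22] pos [ 590.9 -198.2  116.2] F [0.1 0.4 1.2] w 0.1 t 15.43 tips 8.0
```

View pics/w17.png

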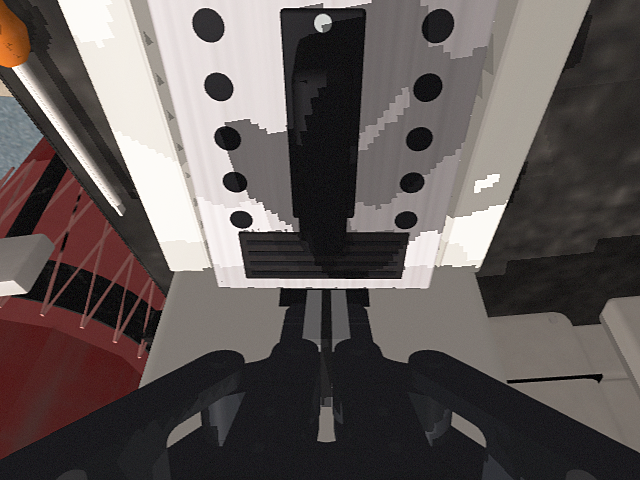

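drive_tool --pt "0 0.3 0 0.5 0 0.3 0.2" --pt "0 0.2 0 0.3 0 0 0" --pt "0 0 0 0 0 0 0"

```text
t: 15.85
position: [591.5, -199.2, 108.3]
eef_rot: [0.083, 0.962, -0.024, 0.259]
force: [0.3, -0.3, -0.7]
width: 0.2
```

Run:
```python
from fit import *
contact()
a=env.grab_frame("wrist");cv2.imwrite("pics/w18.png",a[100:400])
```

```text
contact [52.1 -1.4 23.9] F [ 0.3 -0.3 -0.7]
```

View pics/w18.png

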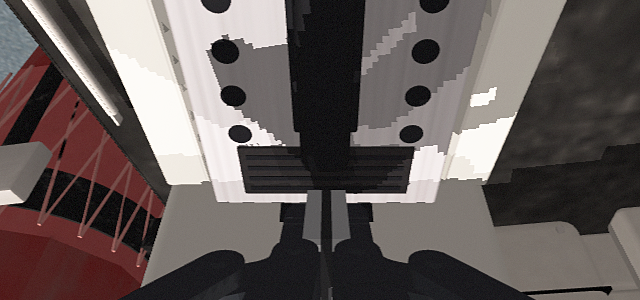

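drive_tool --pt "0 0.3 0.1 0.3 0 0 0" --pt "0 0.2 0 0.3 0 0 0" --pt "0 0 0 0 0 0 0"

```text
t: 16.27
position: [590.6, -198.0, 100.5]
eef_rot: [0.083, 0.962, -0.024, 0.26]
force: [0.8, -0.2, 0.5]
width: 0.2
```

Run:
```python
from fit import *
contact()
a=env.grab_frame("wrist");cv2.imwrite("pics/w19.png",a[100:400])
```

```text
contact [51.  -0.4 16.1] F [ 0.8 -0.2  0.5]
```

View pics/w19.png

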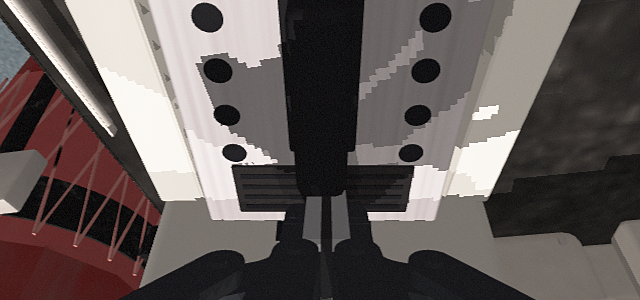

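drive_tool --pt "0 0.1 0 0.2 0 0 0" --pt "0 0.1 0 0.2 0 0 0" --pt "0 0 0 0 0 0 0"

```text
t: 16.7
position: [591.3, -198.4, 96.5]
eef_rot: [0.082, 0.962, -0.024, 0.26]
force: [-3.1, -0.2, 3.5]
width: 0.4
```

Run:
```python
from fit import *
contact()
```

```text
contact [51.7 -0.7 12.1] F [-3.1 -0.2  3.5]
```

drive_tool --pt "0 0.3 0 0.3 0 0 0" --pt "0 0.2 0 0.3 0 0 0" --pt "0 0 0 0 0 0 0"

```text
t: 17.08
position: [591.9, -198.8, 91.1]
eef_rot: [0.082, 0.961, -0.025, 0.262]
force: [-2.3, 0.9, 2.9]
width: 0.2
```

Run:
```python
from fit import *
contact()
a=env.grab_frame("wrist");cv2.imwrite("pics/w20.png",a[0:400])
```

```text
contact [52.5 -1.1  6.6] F [-2.3  0.9  2.9]
```

View pics/w20.png

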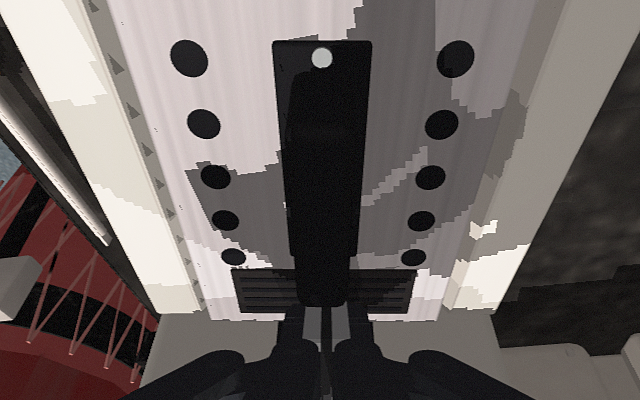

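drive_tool --pt "0 0.3 0.1 0.4 0 0 0" --pt "0 0.3 0 0.4 0 0 0"

```text
t: 17.38
position: [592.1, -198.8, 82.6]
eef_rot: [0.082, 0.961, -0.026, 0.264]
force: [-2.9, 3.3, 10.9]
width: 0.0
```

Run:
```python
from fit import *
contact()
```

```text
contact [52.8 -1.  -1.9] F [-2.9  3.3 10.9]
```

drive_tool --pt "0 0.3 0.1 0.4 0 0 0" --pt "0 0 0 0 0 0 0"

```text
t: 17.62
position: [593.1, -199.1, 79.5]
eef_rot: [0.082, 0.96, -0.027, 0.266]
force: [-6.6, 4.3, 15.4]
width: 0.2
```

Run:
```python
from fit import *
contact()
a=env.grab_frame("wrist");cv2.imwrite("pics/w21.png",a[0:400])
```

```text
contact [53.9 -1.1 -5. ] F [-6.6  4.3 15.4]
```

View pics/w21.png

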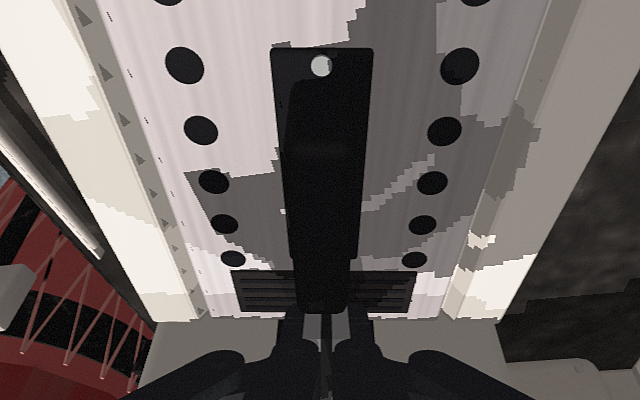

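drive_tool --pt "0 0.5 0.1 0 0 0.5 0" --pt "0 0.4 0 0.1 0 0 0"

```text
t: 17.92
position: [592.1, -199.7, 80.5]
eef_rot: [0.083, 0.959, -0.03, 0.268]
force: [3.0, 5.9, 12.6]
width: -0.1
```

Run:
```python
from fit import *
contact()
```

```text
contact [53.  -1.9 -4. ] F [ 3.   5.9 12.6]
```

drive_tool --pt "0 0.2 0.3 0.4 0 0 0" --pt "0 0.3 0.2 0.4 0 0 0" --pt "0 0 0 0 0 0 0"

```text
t: 18.3
position: [597.2, -199.0, 77.6]
eef_rot: [0.083, 0.957, -0.034, 0.274]
force: [-8.6, 6.7, 17.0]
width: 0.2
```

Run:
```python
from fit import *
contact()
a=env.grab_frame("wrist");cv2.imwrite("pics/w22.png",a[0:400])
cv2.imwrite("pics/t22.png",cv2.resize(env.grab_frame("top")[170:300,380:500],None,fx=4,fy=4))
```

```text
contact [58.1 -0.5 -7. ] F [-8.6  6.7 17. ]
```

View pics/w22.png

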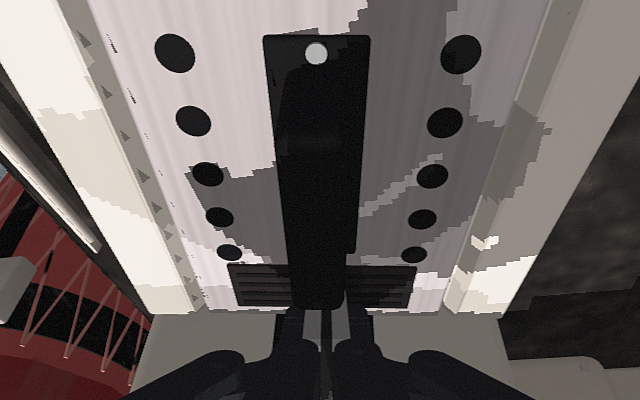

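View pics/t22.png

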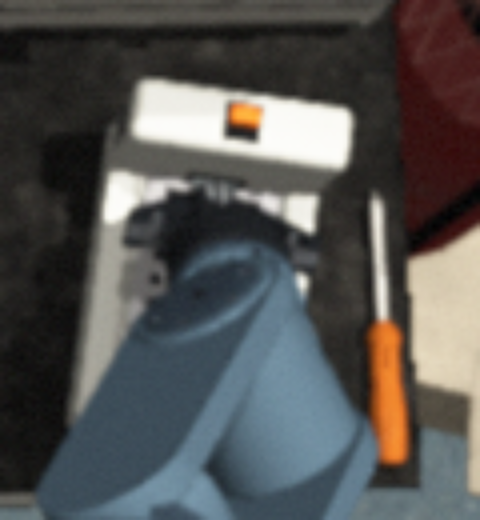

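drive_tool --pt "0 0.2 0 -0.7 0 0 0" --pt "0 0 0 -1 0 -1 0" --pt "0 0 0 -2 0 0 0" --pt "0 0 0 0 0 0 0"

```text
t: 18.9
position: [576.4, -194.9, 109.0]
eef_rot: [0.082, 0.954, -0.035, 0.285]
force: [-0.1, -0.6, 0.4]
width: -0.3
```

Run:
```python
from fit import *
contact()
a=env.grab_frame("wrist");cv2.imwrite("pics/w23.png",a[0:400])
```

```text
contact [37.1  0.  24.2] F [-0.1 -0.6  0.4]
```

View pics/w23.png

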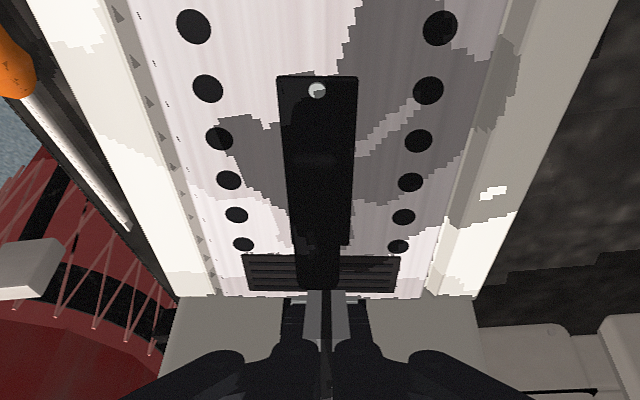

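drive_tool --pt "0 0 0 -3 0 0 0" --pt "0 0 0 -4 0 0 0" --pt "0 0 0 -2 0 0 0" --pt "0 0 0 0 0 0 0"

```text
t: 19.45
position: [525.6, -183.0, 179.9]
eef_rot: [0.083, 0.955, -0.033, 0.281]
force: [0.7, -0.3, 0.3]
width: 0.0
```

Run:
```python
from fit import *
contact()
c=env.calibration("wrist");a=env.grab_frame("wrist");np.savez("w24.npz",**c);cv2.imwrite("pics/w24.png",a)
cv2.imwrite("pics/w24z.png",cv2.resize(a[0:280,200:470],None,fx=2.9,fy=2.1,interpolation=cv2.INTER_CUBIC))
b=cv2.imread("pics/w15.png");cv2.imwrite("pics/w15z.png",cv2.resize(b[0:280,200:470],None,fx=2.9,fy=2.1,interpolation=cv2.INTER_CUBIC))
```

```text
contact [-15.    3.1  95.3] F [ 0.7 -0.3  0.3]
```

View pics/w24z.png

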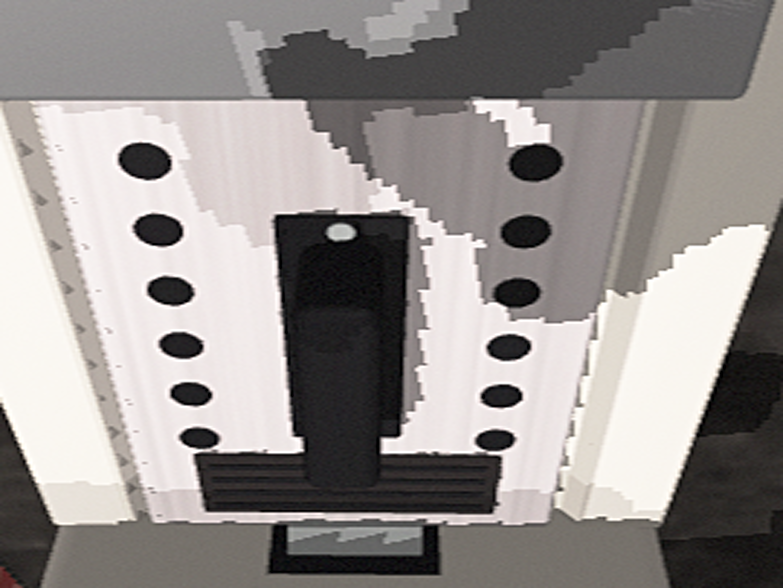

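View pics/w15z.png

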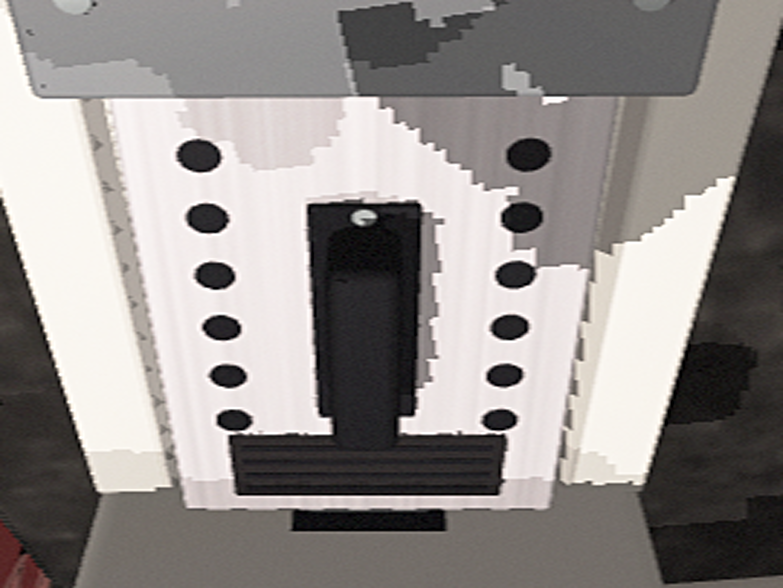

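Run:
```python
from fit import *
def run(f,o,sx=SXP):
    c=dict(np.load(f)); o=[(P,np.array([200+(x+.5)/2.9-.5,(y+.5)/2.1-.5])) for P,(x,y) in o]
    def M(q,P):
        Rp=(Ro.from_euler("z",np.radians(q[3]))*Ro.from_euler("y",-np.radians(q[4]))).apply(np.array(P,float)-[-75,0,0])
        w=T([SXP,SY,np.radians(SA)],[(q[0],q[1],FLOOR+q[2])])[0]
        return w+Ro.from_euler("z",np.radians(SA)).apply(Rp)
    r=lambda q:np.concatenate([proj(c,M(q,P))-u for P,u in o])
    s=least_squares(r,[-75,0,0,0,2.]);print("front x,y,z,yaw,lean",s.x.round(1),np.abs(s.fun).max().round(1))
run("w24.npz",[((42,-32,6.5),(197,455)),((42,32,6.5),(501,455)),((67,-32,6.5),(207,512)),((67,32,6.5),(496,510)),((-34,-11,7.5),(275,214)),((-34,11,7.5),(413,214)),((75,-45,5),(150,522)),((75,45,5),(552,522))])
run("w15.npz",[((42,-32,6.5),(229,436)),((42,32,6.5),(507,434)),((67,-32,6.5),(237,495)),((67,32,6.5),(501,493)),((-34,-11,7.5),(308,204)),((-34,11,7.5),(421,204)),((75,-45,5),(187,508)),((75,45,5),(551,508))])
cv2.imwrite("pics/s24.png",cv2.resize(env.grab_frame("scene")[190:370,360:520],None,fx=4,fy=3.3))
```

```text
front x,y,z,yaw,lean [-74.6  -1.5  -2.3  -0.2   0.9] 1.5
front x,y,z,yaw,lean [-73.2  -1.5  -3.7   0.2   4.8] 0.6
```

View pics/s24.png

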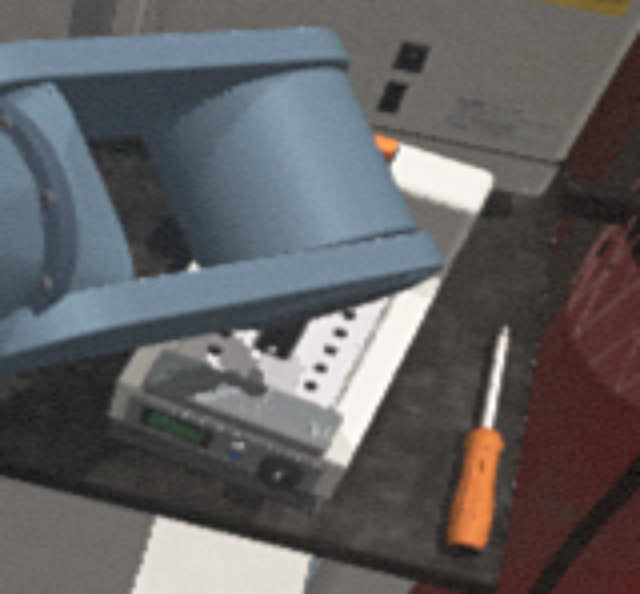

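drive_tool --pt "0 0 0 -4 0 0 0" --pt "0 0 0 -5 0 5 0" --pt "0 0 0 -5 0 8 0" --pt "0 0 0 -4 0 8 0" --pt "0 0 0 0 0 0 0" --pt "0 0 0 0 0 0 0"

```text
t: 20.3
position: [440.0, -163.7, 329.6]
eef_rot: [0.088, 0.992, -0.01, 0.088]
force: [0.9, -0.3, -1.3]
width: -0.0
```

Run:
```python
from fit import *
contact()
c=env.calibration("wrist");a=env.grab_frame("wrist");cv2.imwrite("pics/w25.png",cv2.resize(a[80:430,200:470],None,fx=2,fy=1.7))
b=a.copy();wire(b,c,[535,-188.5,np.radians(SA)],SH2,1,0,0,(0,0,255));cv2.imwrite("pics/w25w.png",b)
cv2.imwrite("pics/t25.png",env.grab_frame("top"))
```

```text
contact [-107.2    7.8  247.7] F [ 0.9 -0.3 -1.3]
```

View pics/w25w.png

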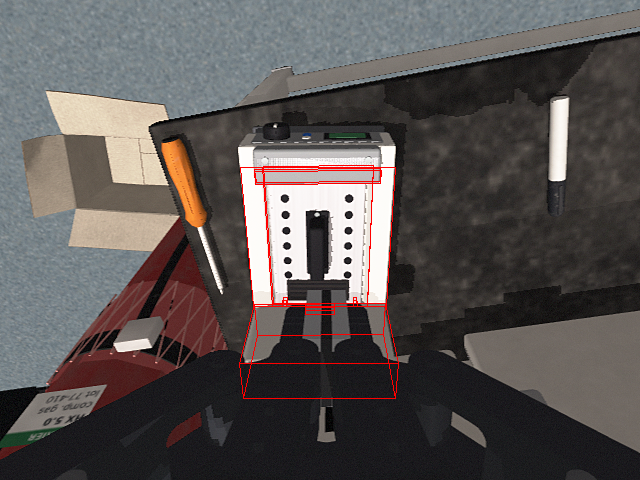

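View pics/t25.png

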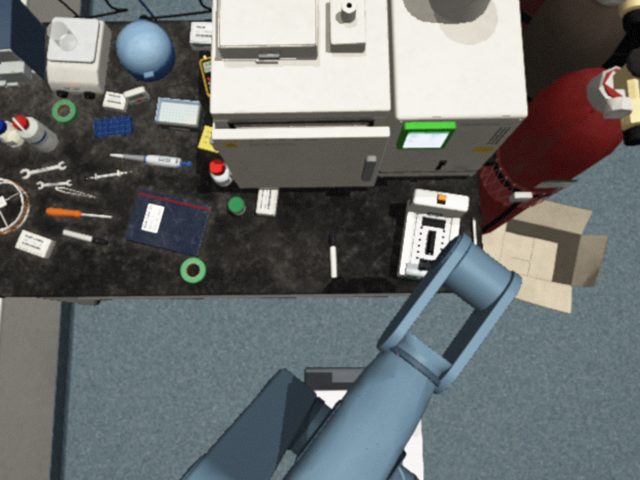

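Run:
```python
from bench import env
env.job_done(); print(env.sense()["t"])
```

```text
the job is handed in; nothing more can be done
the job is handed in; nothing more can be done
```

The hold-down plate is fitted. Its front edge sits under the shaker's lip, and the rear end is pressed down and, as far as I can see, held by the catch. I handed the job in with the arm clear, at about 20 s of the 58 s.

**How it went:**
- I gripped the plate by its fin, tilted it about 32° and slid its front edge under the lip. I then lowered it in small steps and released it onto the buffers.
- I pressed the pad with closed fingertips leaning about 30°, following the head down to about 17 N.
- The fingertips slid about 5 mm towards the tower during the last push, and the sideways force reached about 9 N. The force readings stayed well below the limits.

**Last checks:**
- **Latched:** about 1 s after I lifted off, the wrist picture showed the rear edge still flush with the shoulders and the catch nose standing over it. Before the press the raised plate hid the nose.
- **Level:** the plate's measured tilt fell from 4.8° to 0.9°. The 0.9° is probably a little high, because the same fit read about 0.5° above the tilt expected for a plate resting on the buffers.
- **Disagreement:** that fit also placed the front edge 2 to 4 mm below the floor, which cannot be right. I judged the latch mainly from the picture.
- **Not checked:** I did not read the catch position directly or feel a distinct snap in the force readings. I also did not try pulling the plate up.
- **Bystanders:** in the final overhead view they look unmoved; I compared by eye only.

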